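Nest the angle offcuts on the carrier and shut its ends

TASK

Stack all the steel angle offcuts that lie on the table on the carrier's roof-shaped saddle, one nested fully down over another, with ridges and legs lined up and their ends flush enough for the end plates to pass. Then take the two end plates from the wooden rest and slide one down into the slots at each end of the carrier, until they stand on its base, so that the stack is shut in. Leave the other things on the table where they are.

Things in the scene. Friction and masses are not known exactly. Their poses are not given: they have to be found in the camera images.
- angle_1: Steel angle offcut, 66 long, two legs 35 wide, 7 thick, about 0.2 kg, lying like a roof, ridge up. Origin: mid-length, between the feet, at their lowest (inner) edges; x along the ridge, z up. Outer ridge 29.7 above the origin, inner corner 19.8; feet's outer corners at y +-24.7, 5 above it. Can be gripped from above by its end faces, 66 apart. May be knocked aside during the work.
- angle_2: Another offcut, same in all sizes and axes as angle_1. Three or four of the four are present.
- angle_3: Another offcut, same in all sizes and axes as angle_1. Three or four of the four are present.
- angle_4: Another offcut, same in all sizes and axes as angle_1. Three or four of the four are present.
- carrier: Fixed carrier: grey base 112 (x) x 92 (y) x 8 mm, on it a dark roof-shaped saddle along x, and four slotted corner posts, 58 free between them across (y), inner guards 71 tall (26 to 37.5 from the middle in x), outer cheeks 47. Origin: centre of the base's underside; x along the saddle, z up. Nested offcuts have their origins at x 0, y 0 and z 11, 20.9, 30.8, 40.7 mm, either end either way.
- saddle (a point): Middle of the saddle's ridge, 30.8 above the table, axes as the carrier's. The saddle is of angle section, ridge up, 60 long along x. Each nested offcut sits 9.9 higher than the one beneath; gripped by its ends within 9 mm of its ridge, the fingertips clear the offcut beneath. The stack clears the end plates if its ends are within 4.5 mm of x = +-33.
- slot_a (a point): Middle of the slot at the carrier's -x end, on the base's upper face, 8 above the table: the centre of a plate's bottom edge rests here. Axes as the carrier's. The slot is 10.5 wide (x), 73 long (y), open at the top, between the posts' guards (inner face 37.5 from the carrier's middle, flared from 64 to 71 above the table) and outer cheeks (flared from 40 to 47).
- slot_b (a point): the same at the carrier's +x end
- plate_1: loose aluminium end plate, 8 mm thick (x), 70 mm wide (y), 90 mm tall (z), about 0.14 kg, standing upright in a slot of the wooden rest, 22 mm deep in it. Origin: centre of its bottom edge. Can be pinched across its thickness at the top edge. The two plates are alike and either fits either slot of the carrier.
- plate_2: loose aluminium end plate, 8 mm thick (x), 70 mm wide (y), 90 mm tall (z), about 0.14 kg, standing upright in a slot of the wooden rest, 22 mm deep in it. Origin: centre of its bottom edge. Can be pinched across its thickness at the top edge. The two plates are alike and either fits either slot of the carrier.
- plate_rest: fixed wooden block 94 (x) x 84 (y) x 30 mm high with two slots across it along y, 11 mm wide, 22 mm deep, at x = -30 and +30 mm, where the end plates stand at the start. Origin: centre of its underside
- pliers: red-handled pliers lying on the table, 50 x 149 x 12, origin under its middle; a bystander
- bench_block: flat square steel block 64 x 64 x 20 lying on the table, origin under its middle; a bystander
- matchbox: matchbox 54 x 37 x 18, origin under its middle; a bystander
- tape_roll: roll of tape lying flat, 66 across, 19 high, origin under its middle; a bystander

How it is judged:
By the outcome, as a careful person would: the job done as asked, in the order asked, and still so for the second after the job is handed in, with the robot touching nothing.
Of angle_1, angle_2, angle_3, angle_4 only 3 to 4 are there at a start; the rules pass over those that are not, and their reading is None.
At some moment in a run one of angle_1, angle_2, angle_3, angle_4 may be knocked a few centimetres aside while the robot is not near it.
It also fails if it takes over 210 s, if anything falls off the work surface, if the arm or the gripper's body presses on something with over 40 N, if the wrist force passes 120 N, or if a joint passes its speed limit or range.

ROBOT

A 6-joint arm with a two-finger parallel gripper is mounted at the origin on a cart in front of the work surface, level with it; the furniture and walls round the work are solid. World frame = base frame: x ahead of the robot, y to its left, z up, the work surface at z = 0. Lengths are in m, angles in degrees, forces in N, time in s.
With the tool pointing down it reaches from about 0.3 to 0.75 m from the base axis. Payload 8.5 kg.
Tool frame: the origin (TCP) lies at the very end of the fingers, on their centre line; the grasp point (between the pads) lies 19 mm behind it; z points along the fingers, y is the line along which they close (so a half turn about z gives the same grasp; the last joint's range is limited). The gripper opens to 85 mm and grips with 20 to 120 N. Pads are 22 mm wide; open, the fingers measure 114 mm over their backs; the gripper's body (76 mm by 85 mm) begins 54 mm behind the grasp point. The pads swing forward as they close: fully open they stand 13 mm farther back than shut.
Start: joints at [-86.19, 21.807, 74.336, -0, 83.858, -12.336], TCP at [0.153, -0.528, 0.231] pointing down, gripper open.
Joint ranges: [-178.18, 178.18], [-50.72, 133.34], [12.68, 142.11], [-81.47, 261.47], [9.98, 163.14], [-165.26, 165.26]. Speed limits (degrees/s): [136.94, 136.94, 180, 180, 180, 180].

INTERFACE

Orientations are given as a 3x3 rotation matrix whose columns are the frame's x, y, z axes.
In Python, from rig import observe, cams, ticket gives the robot as it stands.
- The arm moves only by the tool move_arm, never from a script. Its arguments are lists of equal length, an entry for each row: "jaw": the finger opening in cm, from 0 to 8.54; "dp": the shift along the tool's x, y, z in cm, a list of three; "turn": the turn, a rotation vector about the tool's x, y, z in rad, a list of three. In form: {"jaw": [jaw, ...], "dp": [[tx, ty, tz], ...], "turn": [[wx, wy, wz], ...]}. A call has 1 to 12 rows; each row shifts and turns the commanded pose from where the row before left it, along the tool's axes as they then stand; what a row does not reach is not made up. A row lasts 1/12 s, in which the tool goes at most 41.7 mm and 7.16 degrees, less where a joint would pass 70% of its speed; a pose out of reach is approached as far as the arm can. A call is refused whole if a number of a shift passes 4.17 or a number of a turn 0.125, either way. A call with a gripper value outside its range is refused whole. The fingers move at their own pace and stop on an object; "force" is the grip in N (left out, the last holds). Time passes only in rows, so rows that do not move let the fingers close. It gives the time, the measured TCP pose, the force, the opening and the grip force at its end, in the units of the state.
- observe(): the state, without advancing time (a new reading comes with each control period).
- cams.get_image(name): name is "scene" or "top" or "wrist"; returns (picture, depth): 384x512x3 uint8, red, green, blue; 384x512 float32, m along the optical axis (not along the pixel's ray), 0 where there is no reading.
- cams.calibration(name): a dict with "vertical_fov" (degrees; the focal length in pixels is half the picture's height over the tangent of half this angle, whatever the lens; pixels are square), "cx", "cy" (the principal point, pixels), "view" (4x4, takes a point from world to camera coordinates); the wrist camera has in their place "tool_from_camera" (4x4, takes a point from camera to tool coordinates, whose origin is the TCP and whose axes are the flange's). Camera axes: x right, y up, looking along -z (the intrinsics and any distortion apply to the point x, -y, -z); pixel columns grow to the right and rows downward; lengths in m; the calibration is good to about 2 mm. A picture is of the moment at which its call begins: read the wrist's pose just before it. calibration takes no time and is no camera call.
- ticket.close_job(): hands the job in; it is judged then, once.
Trained networks look in the newest picture that a camera, given by its name, has taken for a name from the list of things; names that differ only in an ending like _2 or _b are one class to them, and where a whole thing is asked for, a point or a joint stands for the part that bears it (a point fixed in the world has none). Each returns a list of dicts, best first, with "p" (0 to 1); they miss things now and then, are a little off and sometimes report something else, mostly with a low value. They report only what shows in the picture. A call takes as long as a camera call.
- cams.spot_in(camera, query): "box" ([centre column, centre row, width, height] as shares, 0 to 1, of the picture: columns of its width, rows of its height, round what is visible of it).
- cams.outline_of(camera, query): "mask" (384x512 bool, what is visible of it) and "box" ([centre column, centre row, width, height] as shares, 0 to 1, of the picture: columns of its width, rows of its height, round what is visible of it).
- cams.mark_of(camera, query): "location" ([column, row] as shares, 0 to 1, of the picture: columns of its width, rows of its height: a listed point, or the origin of a listed thing).
The state is a dict: "time_s": time; "q": joint angles; "qvel": joint speeds; "joint_efforts": joint torques, N m; "position": TCP position; "tool_rot": TCP orientation; "ft_force": force on the tool from outside, world axes, zero at the start; "wrist_torque": the same for the moment, N m; "grip_width": finger opening in m; "gripper_force": force on a finger pad.
Only numpy, scipy, OpenCV 4.12 (cv2) and the standard library are available. Lean on these libraries where they do the work, as an engineer would, in place of code of your own. Each camera call takes 0.05 s, during which the arm holds its last target. There are 200 camera calls.

## Working session

There is one attempt and no reset: what is moved stays moved. The work goes in short steps, Python scripts to look and compute and a tool call to move; the robot and the scene stay as the last step left them, time stands still between calls to the robot, and variables do not carry over. Pictures are saved under pics/ and viewed, at most 14 in all, crops included, and the job is handed in when it is done.

Besides the shell and the picture viewer there is one more tool, called after ">>>" as name(argument=value, ...) on one line, values as JSON. move_arm: Moves the arm, as the interface text tells. Its arguments: {"type":"object","properties":{"jaw":{"type":"array","items":{"type":"number"}},"dp":{"type":"array","items":{"type":"array","items":{"type":"number"}}},"turn":{"type":"array","items":{"type":"array","items":{"type":"number"}}},"force":{"type":"number"}},"required":["jaw","dp","turn"]}

```bash
ls; mkdir -p pics; python3 - <<'E'
from rig import observe,cams
import cv2,numpy as np
s=observe();print(s)
for n in("scene","top","wrist"):
    im,d=cams.get_image(n);cv2.imwrite(f"pics/{n}0.png",im[:,:,::-1]);np.savez(f"{n}0.npz",im=im,d=d)
    print(n,{k:np.round(v,4).tolist() if not isinstance(v,str) else v for k,v in cams.calibration(n).items()})
    if n!="wrist":
        for q in("angle_1","carrier","plate_1","plate_rest","slot_a","saddle"):
            print(q,[(np.round(np.array(r["location"])*[512,384],1).tolist(),round(r["p"],2)) for r in cams.mark_of(n,q)])
E
```

```text
pics
{'time_s': 0.0, 'q': array([-8.61914069e+01,  2.18405766e+01,  7.43875707e+01, -6.97404226e-04,
        8.38602132e+01, -1.23346708e+01]), 'qvel': array([ 0.02838531, -0.02914493,  0.03433532, -0.11337086,  0.00178528,
       -0.02388041]), 'joint_efforts': array([ 5.20593840e-04, -4.48468637e+01, -2.31272060e+01, -1.46600005e-04,
        4.75818990e-03,  9.10093803e-06]), 'position': array([ 0.15290504, -0.52798248,  0.23069909]), 'tool_rot': array([[ 9.60569134e-01,  2.78041229e-01, -1.14512553e-04],
       [ 2.78041072e-01, -9.60567956e-01,  1.53797074e-03],
       [ 3.17622185e-04, -1.50916641e-03, -9.99998811e-01]]), 'ft_force': array([ 0.37691735, -0.17756455, -0.93289205]), 'wrist_torque': array([ 0.01824345, -0.01273854,  0.00670258]), 'gripper_force': 0.0, 'grip_width': 0.08559491640003271}
scene {'vertical_fov': 42.9131, 'cx': 263.8495, 'cy': 198.4575, 'view': [[-0.8138, -0.5807, -0.0208, 0.3076], [0.2523, -0.3853, 0.8876, -0.2552], [-0.5235, 0.7171, 0.4601, -0.7546], [0.0, 0.0, 0.0, 1.0]]}
angle_1 [([219.6, 228.8], 0.75), ([279.6, 205.3], 0.55), ([226.4, 203.1], 0.55)
[... 361 characters left out ...]
122, -0.9999, -0.0046, -0.2454], [0.9939, 0.0116, 0.1093, -0.5605], [-0.1092, -0.0059, 0.994, -1.2089], [0.0, 0.0, 0.0, 1.0]]}
angle_1 [([227.4, 237.7], 0.8), ([270.7, 206.6], 0.67), ([214.7, 189.6], 0.62), ([264.6, 165.0], 0.16)]
carrier [([250.4, 161.9], 0.76), ([231.1, 131.1], 0.17)]
plate_1 [([320.4, 196.2], 0.65), ([316.9, 220.5], 0.42)]
plate_rest [([315.0, 209.2], 0.72)]
slot_a [([235.0, 161.9], 0.88), ([264.9, 163.8], 0.68)]
saddle [([249.0, 162.0], 0.65), ([236.0, 162.9], 0.61)]
wrist {'vertical_fov': 59.3729, 'cx': 258.0361, 'cy': 196.6432, 'tool_from_camera': [[-0.0002, 0.9481, 0.3181, 0.08], [1.0, -0.0001, 0.001, -0.0006], [0.001, 0.3181, -0.9481, -0.1423], [0.0, 0.0, 0.0, 1.0]]}
```

```bash
python3 - <<'E'
import cv2,numpy as np
t=cv2.imread("pics/top0.png")[90:290,150:400];s=cv2.imread("pics/scene0.png")[120:320,130:380]
cv2.imwrite("pics/a.png",cv2.resize(t,(750,600),interpolation=2))
cv2.imwrite("pics/b.png",cv2.resize(s,(750,600),interpolation=2))
E
```

```text
(no output)
```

View pics/a.png

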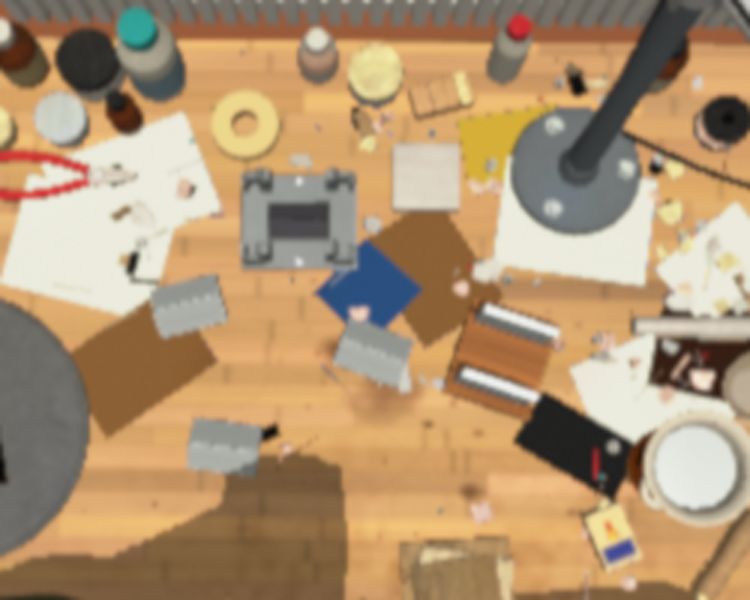

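View pics/b.png

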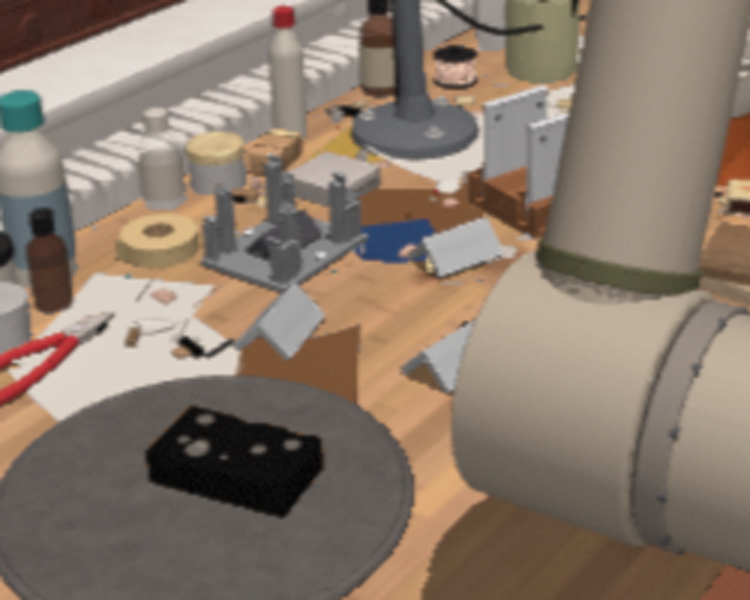

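The views show three roof-shaped angles at about (213,192), (274,207) and (225,239) in the full top picture. The carrier is at (250,163) with its saddle along the image columns, and the plate rest is at (318,209) with two upright plates. Next I get coarse poses from the top depth.

```bash
cat > h.py <<'E'
import numpy as np, cv2
from scipy.optimize import least_squares
from rig import observe,cams
def cloud(n,d,s=None):
    c=cams.calibration(n);f=192/np.tan(np.radians(c["vertical_fov"]/2))
    v,u=np.mgrid[:384,:512]
    P=np.stack([(u-c["cx"])/f*d,-(v-c["cy"])/f*d,-d],-1)
    if n=="wrist":
        T=np.array(c["tool_from_camera"]);W=np.eye(4);W[:3,:3]=s["tool_rot"];W[:3,3]=s["position"];T=W@T
    else:T=np.linalg.inv(np.array(c["view"]))
    P=P@T[:3,:3].T+T[:3,3];P[d<=0]=np.nan
    return P
def roof(Q,half=33):
    """Q Nx3 -> ridge dir deg(mod180), centre xy (mid-extent), ridge z"""
    best=None;m=np.median(Q[:,:2],0)
    for t0 in np.radians(np.arange(0,180,30)):
        g=lambda p:Q[:,2]-(p[2]-np.abs(-(Q[:,0]-m[0])*np.sin(p[0])+(Q[:,1]-m[1])*np.cos(p[0])-p[1]))
        r=least_squares(g,[t0,0,.03],loss="soft_l1",f_scale=.002,x_scale=[.1,.01,.01])
        if best is None or r.cost<best.cost:best=r
    t,c,z=best.x
    ok=np.abs(best.fun)<.004;u=(Q[ok,:2]-m)@[np.cos(t),np.sin(t)]
    lo,hi=np.percentile(u,[1,99]);a=(lo+hi)/2
    ctr=m+a*np.array([np.cos(t),np.sin(t)])+c*np.array([-np.sin(t),np.cos(t)])
    return np.degrees(t)%180,ctr,z,(hi-lo),ok.mean(),np.sqrt(np.median(best.fun[ok]**2))
def rect(Q):
    r=cv2.minAreaRect((Q[:,:2]*1000).astype(np.float32));return r
E
python3 - <<'E'
from h import *
z=np.load("top0.npz");P=cloud("top",z["d"])
print("table z",np.nanmedian(P[230:250,250:280,2]))
for c,r in((213,192),(274,207),(225,239)):
    Q=P[r-18:r+18,c-18:c+18].reshape(-1,3);Q=Q[Q[:,2]>.006];print(roof(Q),rect(Q))
Q=P[140:186,225:275].reshape(-1,3)
for lo,hi in((.004,.012),(.04,.056),(.06,.08)):
    S=Q[(Q[:,2]>lo)&(Q[:,2]<hi)];print("car",lo,len(S),rect(S))
for a in((185,204),(204,232)):
    Q=P[a[0]:a[1],295:340].reshape(-1,3);Q=Q[Q[:,2]>.085];print("plate",len(Q),rect(Q),np.median(Q[:,2]))
# tall things
Q=P.reshape(-1,3);m=(Q[:,0]>.3)&(Q[:,0]<.75)&(abs(Q[:,1]+.25)<.4)&(Q[:,2]>.11);H,_,_=np.histogram2d(Q[m,0],Q[m,1],bins=[np.arange(.3,.76,.05),np.arange(-.65,.16,.05)]);print(H.astype(int))
print(np.nanmin(P[...,0]),np.nanmax(P[...,0]),Q[m].max(0))
E
```

```text
table z 0.0004958855154388875
(np.float64(103.98972561519794), array([ 0.5623264 , -0.09724135]), np.float64(0.030765956162973833), np.float64(0.06539560564443547), np.float64(0.7565011820330969), np.float64(0.0014723173151556018)) ((562.1753540039062, -95.75328063964844), (104.56411743164062, 97.9219970703125), 87.22220611572266)
(np.float64(70.06285938218419), array([ 0.51977875, -0.27493393]), np.float64(0.029957310518709625), np.float64(0.0647382158558224), np.float64(0.8438287153652393), np.float64(0.0013970312839645255)) ((524.9345703125, -273.08013916015625), (94.86618041992188, 99.87739562988281), 0.7864523530006409)
(np.float64(82.83731595084372), array([ 0.4267347, -0.1405684]), np.float64(0.030185479601562534), np.float64(0.07703305612825881), np.float64(0.863849765258216), np.float64(0.001379375613479428)) ((427.7462158203125, -136.2674560546875), (96.19485473632812, 96.88887023925781), 0.9301989078521729)
car 0.004 767 ((649.2545166015625, -202.48834228515625), (132.41598510742188, 142.15127563476562), 0.5123345851898193)
car 0.04 68 ((642.4807739257812, -201.00949096679
[... 577 characters left out ...]
0    0    0    0
     0    0]
 [  13  116   79    0    0    0    0    0    0    0    0    0    0    0
     0    0]
 [  45   63   45    0    0    0    0    0    0    0    0    0    0    0
     0    0]
 [ 382    1    0    0    0    0    0    0    0    0    0    0    0    0
     0    0]
 [  78  351    0    0    0    0    0    0    0    0    0    0    0    0
     0    0]
 [   0  187  253    0    0    0    0    0    0    0    0    0    0    0
     0    0]
 [  12    0  342  314    0    0    0    0    0    0    0    0    0    0
     0    0]
 [  11    0    4 1231   31    0    0    0    0    0    0    0    0    0
     0    0]]
-0.21458828043345607 1.2415388068786697 [0.74548074 0.00932505 0.68147917]
```

```bash
python3 - <<'E'
from h import *
z=np.load("top0.npz");P=cloud("top",z["d"]).reshape(-1,3)
z=np.load("scene0.npz");S=cloud("scene",z["d"]).reshape(-1,3)
xs=np.arange(.1,.9,.05);ys=np.arange(-.7,.2,.05)
for Q in(P,S):
  Q=Q[np.isfinite(Q[:,2])]
  print("      "+" ".join(f"{y*100:4.0f}" for y in ys))
  for x in xs:
    print(f"{x:.2f} ",end=" ")
    for y in ys:
        m=(Q[:,0]>=x)&(Q[:,0]<x+.05)&(Q[:,1]>=y)&(Q[:,1]<y+.05);print(f"{1000*Q[m,2].max():4.0f}" if m.sum()>3 else "   .",end=" ")
    print()
E
```

```text
-70  -65  -60  -55  -50  -45  -40  -35  -30  -25  -20  -15  -10   -5    0    5   10   15
0.10    33   31    .    .    .    .    .    .    .    .    .    .    .  199  200  181    7    6 
0.15    32   29  512  370    7   13  524   30    7    7    6    .    .  200  205  194    4   29 
0.20    30   30  528  540  541  542  531   48    9  684  688  675  533  409  283  197    6   28 
0.25     7   13   24    8   13   29   47   47    8  686  689  678  533  406  278  197    8   27 
0.30    12   27   27   23   25   33   45   46    7  680  681  660    8  155  153   48   46   47 
0.35    23   28  128  129   25    7   10    8    8    8    7    9    8   44   48   72   71   48 
0.40   442  126  128  129   11    8    8    6    7    7   35   34    8   47   45   75   74   48 
0.45   450  451  126  126   13  100  104   35   24    9    8   12    8   48   46   74   73   46 
0.50   448  462  452   26   16  103  104   32   35   32    7   19   27    7   47   45   45  401 
0.55    23  464  472   28    8   34   98    8    8   12   11   32   33    9   34   47   46  428 
0.60   114   14  476  484   21   20   12 
[... 1487 characters left out ...]
2   42   41   41  396 
0.55     .  447  452    .    .    .   98    3    9    9   10   30   30    9   40   42   41  422 
0.60   112    5  452  452   19   15    7    3   46   72   71   47    7   10    3    3    2    3 
0.65   176  178   96  138  272   35   22   22   46   71   72   48    7   12   11   12   10    3 
0.70   263  145   34   20  457  453   20   23   21    3   21   21    4   84   40   35   35    4 
0.75   194   36   34  107   16  130  134   40   45   90   51   21  161  158   86  119  100   71 
0.80     1   -0    .  105    7  132  133    1   43   90   58    5  158  118   57  119   97   63 
0.85     .    .    .    .    .    .    .    .    .    .    .    .    .    .    .    .    .    .
```

>>> move_arm(jaw=[8.54,8.54,8.54,8.54,8.54,8.54,8.54,8.54,8.54,8.54,8.54,8.54], dp=[[1,-0.4,0],[2,-0.86,0],[2,-0.86,0],[2,-0.86,0],[2,-0.86,0],[2,-0.86,0],[2,-0.86,0],[2,-0.86,0],[2,-0.86,0],[2,-0.86,0],[2,-0.86,0],[2,-0.86,0]], turn=[[0,0,0],[0,0,0],[0,0,0],[0,0,0],[0,0,0],[0,0,0],[0,0,0],[0,0,0],[0,0,0],[0,0,0],[0,0,0],[0,0,0]])

```text
time_s: 1.75
position: [0.3475, -0.3681, 0.2314]
tool_rot: [[0.96, 0.278, 0.0], [0.278, -0.96, 0.0], [0.0, 0.0, -1.0]]
ft_force: [0.4, -1.0, -0.7]
grip_width: 0.0853
gripper_force: 0.0
```

>>> move_arm(jaw=[8.54,8.54,8.54,8.54,8.54,8.54,8.54,8.54,8.54,8.54,8.54,8.54], dp=[[2,-0.86,0],[2,-0.86,0],[2,-0.86,0],[2,-0.86,0],[2,-0.86,0],[2,-0.86,0],[2,-0.86,0],[2,-0.86,0],[2,-0.86,0],[2,-0.86,0],[2,-0.86,0],[1.6,-0.8,0]], turn=[[0,0,0],[0,0,0],[0,0,0],[0,0,0],[0,0,0],[0,0,0],[0,0,0],[0,0,0],[0,0,0],[0,0,0],[0,0,0],[0,0,0]])

```text
time_s: 2.75
position: [0.5456, -0.2036, 0.2313]
tool_rot: [[0.96, 0.279, 0.0], [0.279, -0.96, 0.0], [0.0, -0.0, -1.0]]
ft_force: [0.0, -0.5, -1.0]
grip_width: 0.0854
gripper_force: 0.0
```

>>> move_arm(jaw=[8.54,8.54,8.54,8.54,8.54,8.54], dp=[[0,0,0],[0,0,0],[0,0,0],[0,0,0],[0,0,0],[0,0,0]], turn=[[0,0,0.1],[0,0,0.1],[0,0,0.08],[0,0,0],[0,0,0],[0,0,0]])

```text
time_s: 3.25
position: [0.5446, -0.2051, 0.2314]
tool_rot: [[1.0, 0.004, 0.0], [0.004, -1.0, 0.0], [0.0, -0.0, -1.0]]
ft_force: [-0.1, 0.4, -0.6]
grip_width: 0.0852
gripper_force: 0.0
```

```bash
cat >> h.py <<'E'
def look(tag):
    s=observe();im,d=cams.get_image("wrist");cv2.imwrite(f"pics/{tag}.png",im[:,:,::-1]);np.savez(tag+".npz",im=im,d=d,R=s["tool_rot"],p=s["position"])
    return s,im,cloud("wrist",d,s)
def angles(P,pri):
    for x,y in pri:
        Q=P.reshape(-1,3);Q=Q[np.isfinite(Q[:,2])];Q=Q[(np.hypot(Q[:,0]-x,Q[:,1]-y)<.05)&(Q[:,2]>.006)&(Q[:,2]<.035)]
        if len(Q)<50:print("none",x,y);continue
        t,c,z,L,ok,e=roof(Q);print(f"ang t={t:.1f} c={c.round(4)} z={z:.4f} L={L:.4f} ok={ok:.2f} e={e:.4f} n={len(Q)}")
E
python3 - <<'E'
from h import *
s,im,P=look("w1");print(s["time_s"],s["position"],s["tool_rot"].round(3).tolist(),s["q"].round(1))
print("table",np.nanpercentile(P[...,2],[5,30,50]))
angles(P,[(.562,-.097),(.52,-.275),(.427,-.14)])
Q=P.reshape(-1,3)
for lo,hi in((.004,.012),(.044,.05),(.068,.075)):
    S=Q[(np.hypot(Q[:,0]-.644,Q[:,1]+.201)<.08)&(Q[:,2]>lo)&(Q[:,2]<hi)];print("car",lo,len(S),rect(S))
S=Q[(abs(Q[:,0]-.644)<.026)&(abs(Q[:,1]+.201)<.035)&(Q[:,2]>.009)&(Q[:,2]<.04)];print("saddle",roof(S))
for q in("saddle","slot_a"):
    print(q,[(np.round(np.array(r["location"])*[512,384],1).tolist(),round(r["p"],2)) for r in cams.mark_of("wrist",q)])
E
```

```text
3.25 [ 0.54457548 -0.20512461  0.23135588] [[1.0, 0.004, 0.0], [0.004, -1.0, 0.0], [0.0, -0.0, -1.0]] [-32.3  25.   69.1   0.   85.9  57.5]
table [-1.16334808e-03  1.47041666e-05  9.84100118e-04]
ang t=105.3 c=[ 0.5629 -0.099 ] z=0.0294 L=0.0646 ok=0.97 e=0.0005 n=2715
ang t=69.8 c=[ 0.5199 -0.2754] z=0.0292 L=0.0648 ok=0.99 e=0.0005 n=2391
ang t=82.7 c=[ 0.4274 -0.141 ] z=0.0293 L=0.0746 ok=0.96 e=0.0006 n=2045
car 0.004 6801 ((634.6043701171875, -203.15284729003906), (132.77447509765625, 112.21442413330078), 0.4831713140010834)
car 0.044 315 ((644.6404418945312, -202.97091674804688), (79.78858184814453, 107.64253234863281), 0.6283001899719238)
car 0.068 262 ((644.8858642578125, -203.04046630859375), (79.04002380371094, 71.52391815185547), 0.9897248148918152)
saddle (np.float64(90.77538151753711), array([ 0.64476023, -0.20316933]), np.float64(0.030458115867563626), np.float64(0.058795796206613876), np.float64(0.9909725071809602), np.float64(0.0005436299018686565))
saddle [([259.3, 61.5], 0.77)]
slot_a [([214.8, 60.1], 0.84), ([299.4, 63.1], 0.71)]
```

View pics/w1.png

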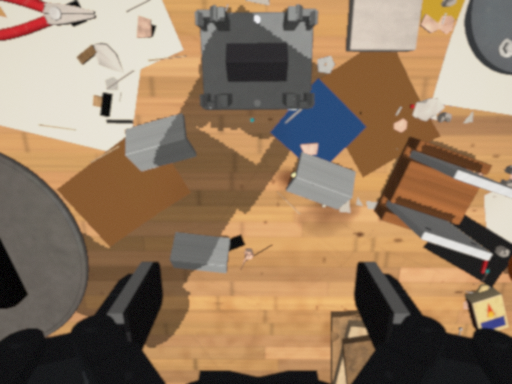

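>>> move_arm(jaw=[8.54,8.54,8.54,8.54,8.54,8.54,8.54,8.54,8.54,8.54,8.54,8.54], dp=[[0.37,-2.1,0],[0.37,-2.1,0],[0.37,-2.1,0],[0.37,-2.1,0],[0.39,-2.2,0],[0,0,2],[0,0,2.5],[0,0,2.5],[0,0,2.5],[0,0,2.5],[0,0,2],[0,0,1.5]], turn=[[0,0,0],[0,0,0],[0,0,0],[0,0,0],[0,0,0],[0,0,-0.067],[0,0,-0.067],[0,0,-0.067],[0,0,-0.067],[0,0,0],[0,0,0],[0,0,0]])

```text
time_s: 4.4
position: [0.5625, -0.0992, 0.0745]
tool_rot: [[0.964, 0.267, -0.002], [0.267, -0.964, 0.001], [-0.002, -0.001, -1.0]]
ft_force: [0.2, 0.7, 0.4]
grip_width: 0.0854
gripper_force: 0.0
```

```bash
python3 - <<'E'
from h import *
z=np.load("w1.npz");s={"tool_rot":z["R"],"position":z["p"]};P=cloud("wrist",z["d"],s)
T=(P-s["position"])@s["tool_rot"]
for a in(slice(125,165),slice(355,395)):
    q=T[255:300,a].reshape(-1,3);q=q[np.isfinite(q[:,2])&(q[:,2]<.02)];print(q[:,2].max(),np.percentile(q,[2,50,98],axis=0).round(4).tolist())
s,im,P=look("w2");print(s["time_s"],s["position"],s["tool_rot"].round(3).tolist(),s["grip_width"])
angles(P,[(.562,-.097)])
E
```

```text
-0.011761945216202377 [[-0.0073, -0.0537, -0.0421], [0.0085, -0.0437, -0.0267], [0.0098, -0.0429, -0.0139]]
-0.01249241507671028 [[-0.0065, 0.0418, -0.0419], [0.0085, 0.0427, -0.027], [0.0097, 0.0532, -0.014]]
4.4 [ 0.56251605 -0.0992119   0.07449761] [[0.964, 0.267, -0.002], [0.267, -0.964, 0.001], [-0.002, -0.001, -1.0]] 0.0853960088626428
ang t=105.2 c=[ 0.5628 -0.0983] z=0.0294 L=0.0642 ok=0.99 e=0.0004 n=6855
```

>>> move_arm(jaw=[8.54,8.54,8.54,8.54,8.54,6,6,6,6,6,6,6], dp=[[0,-0.08,1.5],[0,0,1.5],[0,0,1.5],[0,0,1.4],[0,0,0],[0,0,0],[0,0,0],[0,0,0],[0,0,0],[0,0,0],[0,0,0],[0,0,0]], turn=[[0,0,0],[0,0,0],[0,0,0],[0,0,0],[0,0,0],[0,0,0],[0,0,0],[0,0,0],[0,0,0],[0,0,0],[0,0,0],[0,0,0]], force=60)

```text
time_s: 5.45
position: [0.5636, -0.0988, 0.0196]
tool_rot: [[0.964, 0.267, 0.003], [0.267, -0.964, -0.001], [0.002, 0.002, -1.0]]
ft_force: [-3.5, 0.6, 8.1]
grip_width: 0.0611
gripper_force: 54.8
```

>>> move_arm(jaw=[6,6,6,6,6,6,6,6,6,6,6,6], dp=[[0,0,0],[0,0,-1],[0,0,-1.5],[0,0,-2],[0,0,-2],[0,0,-2],[0,0,-2],[0,0,-2],[0,0,-0.5],[0,0,0],[0,0,0],[0,0,0]], turn=[[0,0,0],[0,0,0],[0,0,0],[0,0,0],[0,0,0],[0,0,0],[0,0,0],[0,0,0.065],[0,0,0.065],[0,0,0.065],[0,0,0.065],[0,0,0]])

```text
time_s: 6.45
position: [0.5628, -0.0986, 0.1486]
tool_rot: [[1.0, 0.008, 0.001], [0.008, -1.0, -0.0], [0.001, 0.0, -1.0]]
ft_force: [-0.0, 0.8, -2.2]
grip_width: 0.061
gripper_force: 51.3
```

```bash
python3 - <<'E'
from h import *
s,im,P=look("w3");print(s["time_s"],s["position"],s["tool_rot"].round(4).tolist(),s["grip_width"],s["gripper_force"])
T=(P-s["position"])@s["tool_rot"]
q=T.reshape(-1,3);q=q[np.isfinite(q[:,2])&(abs(q[:,0])<.05)&(abs(q[:,1])<.031)&(q[:,2]<.04)&(q[:,2]>-.02)].copy();q[:,2]*=-1
print(len(q),roof(q))
E
```

```text
6.45 [ 0.56284928 -0.09862054  0.14860927] [[1.0, 0.0077, 0.0012], [0.0077, -1.0, -0.0005], [0.0012, 0.0005, -1.0]] 0.06099270346868404 51.332836747169495
11654 (np.float64(90.23060266199042), array([-6.90219582e-04, -1.17486491e-05]), np.float64(0.009547181884415543), np.float64(0.0608232039307343), np.float64(0.9510897545906984), np.float64(0.0004910166304709396))
```

View pics/w3.png

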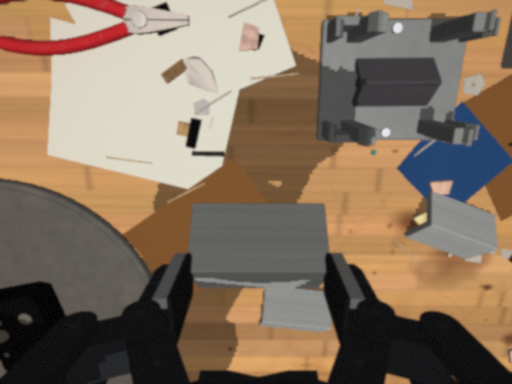

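>>> move_arm(jaw=[6,6,6,6,6,6,6,6,6,6,6,6], dp=[[0.59,0.75,0],[1.1,1.4,0],[1.3,1.7,0],[1.3,1.7,0],[1.3,1.7,0],[1.3,1.7,0],[0.9,1.1,0],[0.4,0.46,0],[0,0,1.5],[0,0,1],[0,0,0],[0,0,0]], turn=[[0,0,-0.009],[0,0,0],[0,0,0],[0,0,0],[0,0,0],[0,0,0],[0,0,0],[0,0,0],[0,0,0],[0,0,0],[0,0,0],[0,0,0]])

```text
time_s: 7.5
position: [0.6463, -0.2018, 0.1218]
tool_rot: [[1.0, 0.02, -0.002], [0.02, -1.0, 0.001], [-0.002, -0.001, -1.0]]
ft_force: [1.0, 1.3, -2.6]
grip_width: 0.0607
gripper_force: 51.4
```

```bash
cat >> h.py <<'E'
def held(s,P):
    T=(P-s["position"])@s["tool_rot"]
    q=T.reshape(-1,3);q=q[np.isfinite(q[:,2])&(abs(q[:,0])<.05)&(abs(q[:,1])<.029)&(q[:,2]<.02)&(q[:,2]>-.02)].copy();q[:,2]*=-1
    r=roof(q);print("held(tool): t",r[0].round(2),"x",r[1][0].round(4),"ridge -z",r[2].round(4),"ok",r[4])
def carrier(P,x=.6448,y=-.2031):
    Q=P.reshape(-1,3)
    for lo,hi in((.043,.05),(.067,.076)):
        S=Q[(np.hypot(Q[:,0]-x,Q[:,1]-y)<.08)&(Q[:,2]>lo)&(Q[:,2]<hi)];S=S[np.hypot(S[:,0]-x,S[:,1]-y)>.035];print("car",lo,len(S),rect(S) if len(S) else "")
E
python3 - <<'E'
from h import *
s,im,P=look("w4");print(s["time_s"],s["position"],s["tool_rot"].round(4).tolist(),s["grip_width"],s["gripper_force"])
held(s,P);carrier(P)
angles(P,[(.52,-.275),(.427,-.136)])
E
```

```text
7.5 [ 0.64629698 -0.20181115  0.12183957] [[0.9998, 0.0196, -0.0016], [0.0196, -0.9998, 0.0009], [-0.0016, -0.0009, -1.0]] 0.060683142080595644 51.372637152671814
held(tool): t 90.2 x -0.0006 ridge -z 0.0093 ok 1.0
car 0.043 421 ((647.6484375, -203.1251220703125), (74.94181060791016, 107.4453125), 0.8170185089111328)
car 0.067 255 ((679.3971557617188, -202.47723388671875), (10.964030265808105, 72.8486557006836), 0.7605353593826294)
ang t=69.1 c=[ 0.5244 -0.2634] z=0.0289 L=0.0401 ok=0.94 e=0.0006 n=1202
none 0.427 -0.136
```

View pics/w4.png

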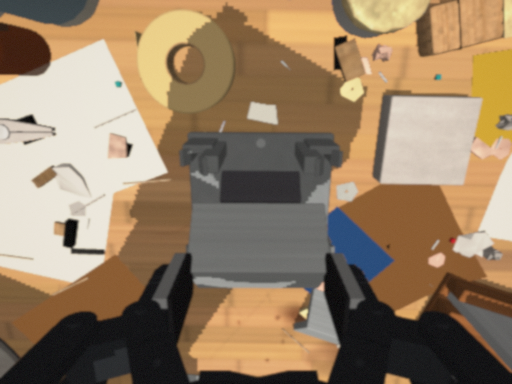

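>>> move_arm(jaw=[6,6,6,6,6,6,6,6,6,6], dp=[[-0.09,0.13,1],[0,0,1.5],[0,0,1.5],[0,0,1.5],[0,0,1],[0,0,1],[0,0,0.5],[0,0,0],[0,0,0],[0,0,0]], turn=[[0,0,0],[0,0,0],[0,0,0],[0,0,0],[0,0,0],[0,0,0],[0,0,0],[0,0,0],[0,0,0],[0,0,0]])

```text
time_s: 8.38
position: [0.6463, -0.2037, 0.0432]
tool_rot: [[1.0, 0.019, 0.001], [0.019, -1.0, -0.001], [0.001, 0.001, -1.0]]
ft_force: [-0.4, -0.1, -2.5]
grip_width: 0.0609
gripper_force: 51.4
```

>>> move_arm(jaw=[6,6,6,6,6,6,6,6], dp=[[-0.08,-0.05,0.3],[0,0,0.3],[0,0,0.2],[0,0,0.2],[0,0,0.1],[0,0,0.1],[0,0,0],[0,0,0]], turn=[[0,0,0],[0,0,0],[0,0,0],[0,0,0],[0,0,0],[0,0,0],[0,0,0],[0,0,0]])

```text
time_s: 9.05
position: [0.6453, -0.2031, 0.031]
tool_rot: [[1.0, 0.019, 0.001], [0.019, -1.0, -0.0], [0.001, 0.0, -1.0]]
ft_force: [-1.0, 1.2, 3.5]
grip_width: 0.0607
gripper_force: 53.9
```

>>> move_arm(jaw=[7.6,7.6,7.6,7.6,7.6,7.6,7.6,8.54,8.54,8.54,8.54,8.54], dp=[[0,0,0],[0,0,0],[0,0,0],[0,0,-0.5],[0,0,-1.5],[0,0,-2.5],[0,0,-2.5],[0,0,-2.5],[0,0,-2.5],[0,0,-2],[-1,0.4,-1],[-2,0.6,0]], turn=[[0,0,0],[0,0,0],[0,0,0],[0,0,0],[0,0,0],[0,0,0],[0,0,0],[0,0,0],[0,0,0],[0,0,0],[0,0,0],[0,0,0]])

```text
time_s: 10.05
position: [0.6161, -0.2138, 0.1826]
tool_rot: [[1.0, 0.02, 0.004], [0.02, -1.0, -0.002], [0.004, 0.002, -1.0]]
ft_force: [0.3, -0.1, 0.7]
grip_width: 0.0851
gripper_force: 0.0
```

>>> move_arm(jaw=[8.54,8.54,8.54,8.54,8.54,8.54,8.54], dp=[[-2,0.6,0],[-2,0.6,0],[-2,0.6,0],[-1,0.5,0],[0,0,0],[0,0,0],[0,0,0]], turn=[[0,0,0],[0,0,0],[0,0,0],[0,0,0],[0,0,0],[0,0,0],[0,0,0]])

```text
time_s: 10.63
position: [0.5463, -0.2379, 0.1802]
tool_rot: [[1.0, 0.019, 0.0], [0.019, -1.0, 0.0], [0.0, -0.0, -1.0]]
ft_force: [-0.5, 0.6, -0.5]
grip_width: 0.0852
gripper_force: 0.0
```

```bash
cat >> h.py <<'E'
def stack(P,x=.6448,y=-.2031):
    Q=P.reshape(-1,3);S=Q[(abs(Q[:,0]-x)<.024)&(abs(Q[:,1]-y)<.04)&(Q[:,2]>.012)];S=S[np.isfinite(S[:,2])]
    r=roof(S);print("stack t",r[0].round(2),"c",r[1].round(4),"z",r[2].round(4),"L",r[3].round(4),r[4].round(2))
E
python3 - <<'E'
from h import *
s,im,P=look("w5");print(s["time_s"],s["position"],s["tool_rot"].round(4).tolist(),s["grip_width"])
stack(P);angles(P,[(.52,-.275),(.427,-.136)])
E
```

```text
10.6333 [ 0.54625784 -0.23785272  0.18019316] [[0.9998, 0.019, 0.0003], [0.019, -0.9998, 0.0001], [0.0003, -0.0001, -1.0]] 0.08516482572152988
stack t 90.72 c [ 0.6448 -0.2033] z 0.0404 L 0.0643 1.0
ang t=69.8 c=[ 0.5199 -0.2754] z=0.0293 L=0.0646 ok=0.99 e=0.0005 n=3074
ang t=82.4 c=[ 0.4277 -0.1403] z=0.0292 L=0.0733 ok=0.94 e=0.0007 n=1581
```

View pics/w5.png

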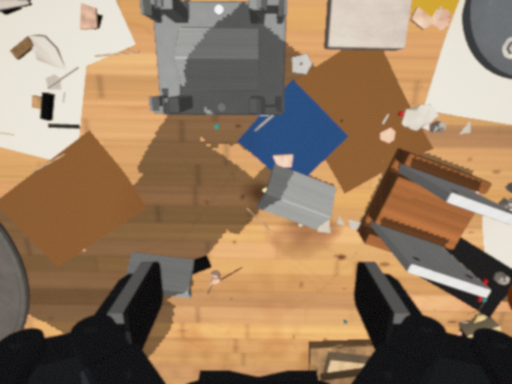

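```bash
python3 - <<'E'
from h import *
z=np.load("w5.npz");s={"tool_rot":z["R"],"position":z["p"]};P=cloud("wrist",z["d"],s)
T=((P-s["position"])@s["tool_rot"]).reshape(-1,3)
for a in np.arange(-.14,0,.01):
    q=T[(T[:,2]>a)&(T[:,2]<a+.01)&(abs(T[:,1])<.12)&(T[:,0]<.06)]
    if len(q)>3:print(round(a,3),len(q),q.min(0).round(3),q.max(0).round(3))
E
```

```text
-0.09 1484 [ 0.012 -0.04  -0.084] [ 0.017  0.039 -0.08 ]
-0.08 6154 [ 0.001 -0.07  -0.08 ] [ 0.017  0.068 -0.07 ]
-0.07 8239 [-0.006 -0.075 -0.07 ] [ 0.015  0.075 -0.06 ]
-0.06 2430 [-0.003 -0.073 -0.06 ] [ 0.013  0.072 -0.05 ]
-0.05 2073 [-0.013 -0.057 -0.05 ] [ 0.01   0.056 -0.04 ]
-0.04 1935 [-0.014 -0.057 -0.04 ] [ 0.01   0.057 -0.03 ]
-0.03 1517 [-0.013 -0.057 -0.03 ] [ 0.01   0.056 -0.02 ]
-0.02 598 [-0.013 -0.054 -0.02 ] [ 0.01   0.054 -0.012]
```

>>> move_arm(jaw=[7.4,7.4,7.4,7.4,7.4,7.4,7.4,7.4,7.4,7.4,7.4], dp=[[-0.9,1.2,0],[-0.9,1.2,0],[-0.9,1.3,0],[0,0,1],[0,0,2],[0,0,2],[0,0,2],[0,0,2],[0,0,1.5],[0,0,0],[0,0,0]], turn=[[0,0,0],[0,0,0],[0,0,0],[0,0,0.093],[0,0,0.093],[0,0,0.093],[0,0,0.093],[0,0,0],[0,0,0],[0,0,0],[0,0,0]])

```text
time_s: 11.6
position: [0.5198, -0.2751, 0.0749]
tool_rot: [[0.939, -0.345, -0.001], [-0.345, -0.939, 0.001], [-0.001, -0.0, -1.0]]
ft_force: [-0.6, -0.0, -0.0]
grip_width: 0.074
gripper_force: 0.0
```

```bash
python3 - <<'E'
from h import *
s,im,P=look("w6");print(s["time_s"],s["position"],s["tool_rot"].round(4).tolist(),s["grip_width"])
angles(P,[(.52,-.275)])
E
```

```text
11.6 [ 0.51979012 -0.27512271  0.074912  ] [[0.9385, -0.3452, -0.0009], [-0.3452, -0.9385, 0.0008], [-0.0011, -0.0004, -1.0]] 0.07398055499781403
ang t=69.8 c=[ 0.5196 -0.2759] z=0.0293 L=0.0642 ok=1.00 e=0.0004 n=6737
```

>>> move_arm(jaw=[7.4,7.4,7.4,7.4,7.4,7.4,6,6,6,6,6,6], dp=[[0,0.08,1.5],[0,0,1.5],[0,0,1.5],[0,0,1.2],[0,0,0.2],[0,0,0],[0,0,0],[0,0,0],[0,0,0],[0,0,0],[0,0,0],[0,0,0]], turn=[[0,0,0],[0,0,0],[0,0,0],[0,0,0],[0,0,0],[0,0,0],[0,0,0],[0,0,0],[0,0,0],[0,0,0],[0,0,0],[0,0,0]])

```text
time_s: 12.65
position: [0.5198, -0.2769, 0.0187]
tool_rot: [[0.938, -0.346, 0.003], [-0.346, -0.938, -0.002], [0.003, 0.001, -1.0]]
ft_force: [-3.3, 0.3, 7.5]
grip_width: 0.0613
gripper_force: 63.0
```

>>> move_arm(jaw=[6,6,6,6,6,6,6,6,6,6,6,6], dp=[[0,0,-0.5],[0,0,-1],[0,0,-1.5],[0,0,-2],[0,0,-2],[0,0,-2],[0,0,-2],[0,0,-1.5],[0,0,-0.5],[0,0,0],[0,0,0],[0,0,0]], turn=[[0,0,0],[0,0,0],[0,0,0],[0,0,0],[0,0,0],[0,0,0],[0,0,-0.092],[0,0,-0.092],[0,0,-0.092],[0,0,-0.091],[0,0,0],[0,0,0]])

```text
time_s: 13.65
position: [0.519, -0.2761, 0.147]
tool_rot: [[1.0, 0.011, 0.0], [0.011, -1.0, -0.0], [0.0, 0.0, -1.0]]
ft_force: [0.6, 0.2, -1.6]
grip_width: 0.0607
gripper_force: 63.5
```

```bash
python3 - <<'E'
from h import *
s,im,P=look("w7");print(s["time_s"],s["position"],s["tool_rot"].round(4).tolist(),s["grip_width"])
held(s,P);stack(P)
E
```

```text
13.65 [ 0.51903308 -0.27608315  0.14703683] [[0.9999, 0.0112, 0.0004], [0.0112, -0.9999, -0.0003], [0.0004, 0.0004, -1.0]] 0.06073359708927167
held(tool): t 90.11 x -0.0004 ridge -z 0.0102 ok 1.0
stack t 90.79 c [ 0.6448 -0.2035] z 0.0404 L 0.0647 0.99
```

>>> move_arm(jaw=[6,6,6,6,6,6,6,6,6,6,6,6], dp=[[0.7,-0.4,0],[1.4,-0.8,0],[2,-1.1,0],[2,-1.1,0],[2,-1.1,0],[2,-1.1,0],[1.4,-0.8,0],[0.8,-0.5,0],[0.4,-0.23,0],[0,0,1],[0,0,1],[0,0,0]], turn=[[0,0,-0.003],[0,0,0],[0,0,0],[0,0,0],[0,0,0],[0,0,0],[0,0,0],[0,0,0],[0,0,0],[0,0,0],[0,0,0],[0,0,0]])

```text
time_s: 14.7
position: [0.6432, -0.2028, 0.1232]
tool_rot: [[1.0, 0.016, -0.005], [0.016, -1.0, 0.002], [-0.005, -0.002, -1.0]]
ft_force: [-0.9, -0.5, -2.7]
grip_width: 0.0612
gripper_force: 63.4
```

>>> move_arm(jaw=[6,6,6,6], dp=[[0,0,0],[0,0,0],[0,0,0],[0,0,0]], turn=[[0,0,0],[0,0,0],[0,0,0],[0,0,0]])

```text
time_s: 15.03
position: [0.6449, -0.2031, 0.1268]
tool_rot: [[1.0, 0.016, 0.001], [0.016, -1.0, -0.0], [0.001, 0.0, -1.0]]
ft_force: [0.0, 0.4, -1.9]
grip_width: 0.061
gripper_force: 63.5
```

Small error; now the descent.

>>> move_arm(jaw=[6,6,6,6,6,6,6,6,6,6,6], dp=[[0.03,0.03,1],[0,0,1.5],[0,0,1.5],[0,0,1.5],[0,0,1],[0,0,0.7],[0,0,0.3],[0,0,0],[0,0,0],[0,0,0],[0,0,0]], turn=[[0,0,0],[0,0,0],[0,0,0],[0,0,0],[0,0,0],[0,0,0],[0,0,0],[0,0,0],[0,0,0],[0,0,0],[0,0,0]])

```text
time_s: 15.95
position: [0.6455, -0.2032, 0.0521]
tool_rot: [[1.0, 0.017, 0.001], [0.017, -1.0, -0.001], [0.001, 0.001, -1.0]]
ft_force: [-0.3, -0.4, -2.3]
grip_width: 0.0612
gripper_force: 63.5
```

>>> move_arm(jaw=[6,6,6,6,6,6,6,6], dp=[[0,0,0.3],[0,0,0.3],[0,0,0.2],[0,0,0.2],[0,0,0.1],[0,0,0],[0,0,0],[0,0,0]], turn=[[0,0,0],[0,0,0],[0,0,0],[0,0,0],[0,0,0],[0,0,0],[0,0,0],[0,0,0]])

```text
time_s: 16.62
position: [0.6452, -0.2031, 0.0403]
tool_rot: [[1.0, 0.017, -0.0], [0.017, -1.0, -0.0], [-0.0, 0.0, -1.0]]
ft_force: [0.4, -0.0, -0.7]
grip_width: 0.0614
gripper_force: 63.5
```

>>> move_arm(jaw=[6,6,7.6,7.6,7.6,7.6,7.6,7.6,7.6,8.54,8.54,8.54], dp=[[0,0,0.1],[0,0,0],[0,0,0],[0,0,0],[0,0,0],[0,0,-0.5],[0,0,-1.5],[0,0,-2.5],[0,0,-2.5],[0,0,-2.5],[0,0,-2.5],[-1,0,-2]], turn=[[0,0,0],[0,0,0],[0,0,0],[0,0,0],[0,0,0],[0,0,0],[0,0,0],[0,0,0],[0,0,0],[0,0,0],[0,0,0],[0,0,0]])

```text
time_s: 17.62
position: [0.6362, -0.2033, 0.1816]
tool_rot: [[1.0, 0.017, 0.003], [0.017, -1.0, -0.001], [0.003, 0.001, -1.0]]
ft_force: [-0.4, -0.2, 0.6]
grip_width: 0.0855
gripper_force: 0.0
```

>>> move_arm(jaw=[8.54,8.54,8.54,8.54,8.54,8.54,8.54,8.54,8.54,8.54], dp=[[-2,0,-0.5],[-2.5,-0.5,0],[-2.5,-1,0],[-2.5,-1,0],[-2.5,-1,0],[-1.5,-0.5,0],[0,0,0],[0,0,0],[0,0,0],[0,0,0]], turn=[[0,0,0],[0,0,0],[0,0,0],[0,0,0],[0,0,0],[0,0,0],[0,0,0],[0,0,0],[0,0,0],[0,0,0]])

```text
time_s: 18.45
position: [0.5004, -0.1659, 0.1843]
tool_rot: [[1.0, 0.017, 0.0], [0.017, -1.0, -0.0], [0.0, 0.0, -1.0]]
ft_force: [0.2, -0.3, -1.2]
grip_width: 0.0854
gripper_force: 0.0
```

```bash
python3 - <<'E'
from h import *
s,im,P=look("w8");print(s["time_s"],s["position"],s["tool_rot"].round(4).tolist(),s["grip_width"])
stack(P);angles(P,[(.427,-.136)])
E
```

```text
18.45 [ 0.50040239 -0.16594223  0.18427441] [[0.9999, 0.0168, 0.0004], [0.0168, -0.9999, -0.0002], [0.0004, 0.0002, -1.0]] 0.08544760373651607
stack t 90.92 c [ 0.6393 -0.203 ] z 0.0447 L 0.0645 0.98
ang t=82.7 c=[ 0.4275 -0.1394] z=0.0293 L=0.0716 ok=0.97 e=0.0005 n=2760
```

View pics/w8.png

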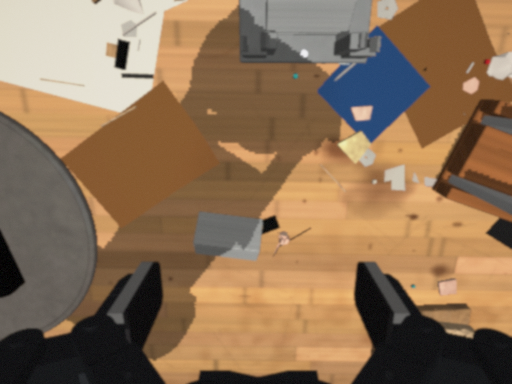

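```bash
python3 - <<'E'
from h import *
z=np.load("w8.npz");s={"tool_rot":z["R"],"position":z["p"]};P=cloud("wrist",z["d"],s)
Q=P.reshape(-1,3);Q=Q[(np.hypot(Q[:,0]-.4275,Q[:,1]+.138)<.05)&(Q[:,2]>.016)];print(roof(Q))
E
```

```text
(np.float64(83.16772889541629), array([ 0.42800707, -0.1359148 ]), np.float64(0.029332460694639306), np.float64(0.06419693351009839), np.float64(1.0), np.float64(0.0005101582950644535))
```

>>> move_arm(jaw=[8.2,8.2,8.2,8.2,8.2,8.2,8.2,8.2,8.2,8.2,8.2,8.2], dp=[[-1.4,-0.6,0],[-2,-0.9,0],[-2,-0.9,0],[-1.79,-0.72,0],[0,0,1.5],[0,0,2],[0,0,2.5],[0,0,2.5],[0,0,1.5],[0,0,1],[0,0,0],[0,0,0]], turn=[[0,0,0],[0,0,0],[0,0,0],[0,0,0],[0,0,0.071],[0,0,0.071],[0,0,0],[0,0,0],[0,0,0],[0,0,0],[0,0,0],[0,0,0]])

```text
time_s: 19.5
position: [0.4275, -0.1357, 0.0741]
tool_rot: [[0.992, -0.125, -0.001], [-0.125, -0.992, 0.0], [-0.001, -0.0, -1.0]]
ft_force: [0.0, -0.7, 0.3]
grip_width: 0.0821
gripper_force: 0.0
```

```bash
python3 - <<'E'
from h import *
s,im,P=look("w9");print(s["time_s"],s["position"],s["tool_rot"].round(4).tolist(),s["grip_width"])
Q=P.reshape(-1,3);Q=Q[(np.hypot(Q[:,0]-.4275,Q[:,1]+.138)<.05)&(Q[:,2]>.014)&(Q[:,2]<.035)];print(roof(Q))
E
```

```text
19.5 [ 0.42748069 -0.13572033  0.07413277] [[0.9922, -0.1249, -0.0007], [-0.1249, -0.9922, 0.0005], [-0.0007, -0.0004, -1.0]] 0.08206442894477291
(np.float64(83.10335913937638), array([ 0.42794244, -0.13580605]), np.float64(0.029326216250998675), np.float64(0.06416963753078303), np.float64(1.0), np.float64(0.00042999557140925094))
```

>>> move_arm(jaw=[8.2,8.2,8.2,8.2,8.2,8.2,6,6,6,6,6,6], dp=[[0.05,0,1.5],[0,0,1.5],[0,0,1.5],[0,0,1.2],[0,0,0.15],[0,0,0],[0,0,0],[0,0,0],[0,0,0],[0,0,0],[0,0,0],[0,0,0]], turn=[[0,0,-0.005],[0,0,0],[0,0,0],[0,0,0],[0,0,0],[0,0,0],[0,0,0],[0,0,0],[0,0,0],[0,0,0],[0,0,0],[0,0,0]])

```text
time_s: 20.55
position: [0.4283, -0.1361, 0.0176]
tool_rot: [[0.993, -0.12, 0.003], [-0.12, -0.993, -0.002], [0.003, 0.002, -1.0]]
ft_force: [-2.2, 0.3, 13.1]
grip_width: 0.0622
gripper_force: 61.7
```

>>> move_arm(jaw=[6,6,6,6,6,6,6,6,6,6,6,6], dp=[[0,0,0],[0,0,-0.5],[0,0,-1.5],[0,0,-2],[0,0,-2],[0,0,-2],[0,0,-2],[0,0,-2],[0,0,-1],[0,0,0],[0,0,0],[0,0,0]], turn=[[0,0,0],[0,0,0],[0,0,0],[0,0,0],[0,0,0],[0,0,0],[0,0,-0.068],[0,0,-0.068],[0,0,0],[0,0,0],[0,0,0],[0,0,0]])

```text
time_s: 21.55
position: [0.4271, -0.1353, 0.1452]
tool_rot: [[1.0, 0.015, -0.001], [0.015, -1.0, 0.001], [-0.001, -0.001, -1.0]]
ft_force: [-0.0, 0.4, -1.7]
grip_width: 0.0618
gripper_force: 65.7
```

```bash
python3 - <<'E'
from h import *
s,im,P=look("w10");print(s["time_s"],s["position"],s["tool_rot"].round(4).tolist(),s["grip_width"],s["gripper_force"])
held(s,P)
E
```

```text
21.55 [ 0.42714211 -0.13529576  0.14523895] [[0.9999, 0.0154, -0.0011], [0.0154, -0.9999, 0.0008], [-0.0011, -0.0008, -1.0]] 0.061783985466356994 65.67926477640867
held(tool): t 89.95 x -0.0002 ridge -z 0.0111 ok 1.0
```

>>> move_arm(jaw=[6,6,6,6,6,6,6,6,6,6,6,6], dp=[[0.7,0.2,0],[1.4,0.4,0],[2,0.5,0],[2,0.5,0],[2,0.5,0],[1.8,0.5,0],[1.2,0.4,0],[0.65,0.18,0],[0,0,0],[0,0,0],[0,0,0],[0,0,0]], turn=[[0,0,0],[0,0,0],[0,0,0],[0,0,0],[0,0,0],[0,0,0],[0,0,0],[0,0,0],[0,0,0],[0,0,0],[0,0,0],[0,0,0]])

```text
time_s: 22.6
position: [0.545, -0.1653, 0.1459]
tool_rot: [[1.0, 0.016, -0.0], [0.016, -1.0, 0.0], [-0.0, -0.0, -1.0]]
ft_force: [-0.2, 0.2, -2.4]
grip_width: 0.0618
gripper_force: 65.7
```

```bash
python3 - <<'E'
from h import *
s,im,P=look("w11");print(s["time_s"],s["position"],s["tool_rot"].round(4).tolist(),s["grip_width"],s["gripper_force"])
held(s,P);stack(P)
E
```

```text
22.6 [ 0.54501019 -0.16533213  0.14587956] [[0.9999, 0.0156, -0.0004], [0.0156, -0.9999, 0.0002], [-0.0004, -0.0002, -1.0]] 0.061772899713477394 65.69265492260456
held(tool): t 90.01 x -0.0002 ridge -z 0.0111 ok 1.0
stack t 90.7 c [ 0.6448 -0.2029] z 0.0502 L 0.0643 1.0
```

>>> move_arm(jaw=[6,6,6,6,6,6,6,6,6,6,6,6], dp=[[0.6,0.2,0],[1.2,0.5,0],[1.8,0.7,0],[1.9,0.8,0],[1.8,0.8,0],[1.2,0.5,0],[0.8,0.3,0],[0.65,0.14,0],[0,0,0],[0,0,0],[0,0,0],[0,0,0]], turn=[[0,0,0],[0,0,0],[0,0,0],[0,0,0],[0,0,0],[0,0,0],[0,0,0],[0,0,0],[0,0,0],[0,0,0],[0,0,0],[0,0,0]])

```text
time_s: 23.65
position: [0.6453, -0.2032, 0.146]
tool_rot: [[1.0, 0.016, -0.0], [0.016, -1.0, 0.0], [-0.0, -0.0, -1.0]]
ft_force: [0.7, -0.0, -2.3]
grip_width: 0.0615
gripper_force: 65.7
```

>>> move_arm(jaw=[6,6,6,6,6,6,6,6,6,6,6], dp=[[0,0,1],[0,0,1.5],[0,0,1.5],[0,0,1.5],[0,0,1.5],[0,0,1],[0,0,0.4],[0,0,0],[0,0,0],[0,0,0],[0,0,0]], turn=[[0,0,0],[0,0,0],[0,0,0],[0,0,0],[0,0,0],[0,0,0],[0,0,0],[0,0,0],[0,0,0],[0,0,0],[0,0,0]])

```text
time_s: 24.57
position: [0.6461, -0.2036, 0.0628]
tool_rot: [[1.0, 0.016, 0.002], [0.016, -1.0, -0.001], [0.002, 0.001, -1.0]]
ft_force: [-0.5, 1.0, -3.0]
grip_width: 0.0617
gripper_force: 65.8
```

>>> move_arm(jaw=[6,6,6,6,6,6,6,6,6], dp=[[-0.06,-0.03,0.3],[0,0,0.3],[0,0,0.3],[0,0,0.2],[0,0,0.2],[0,0,0.1],[0,0,0],[0,0,0],[0,0,0]], turn=[[0,0,0],[0,0,0],[0,0,0],[0,0,0],[0,0,0],[0,0,0],[0,0,0],[0,0,0],[0,0,0]])

```text
time_s: 25.32
position: [0.6451, -0.203, 0.049]
tool_rot: [[1.0, 0.016, 0.001], [0.016, -1.0, -0.0], [0.001, 0.0, -1.0]]
ft_force: [-3.5, 1.9, 5.4]
grip_width: 0.062
gripper_force: 68.0
```

>>> move_arm(jaw=[7.6,7.6,7.6,7.6,7.6,7.6,7.6,8.54,8.54,8.54,8.54,8.54], dp=[[0,0,0],[0,0,0],[0,0,0],[0,0,-0.5],[0,0,-1.5],[0,0,-2.5],[0,0,-2.5],[0,0,-2.5],[0,0,-2.5],[0,0,-2],[-1,0.4,-1],[-2,0.6,0]], turn=[[0,0,0],[0,0,0],[0,0,0],[0,0,0],[0,0,0],[0,0,0],[0,0,0],[0,0,0],[0,0,0],[0,0,0],[0,0,0],[0,0,0]])

```text
time_s: 26.32
position: [0.6162, -0.2137, 0.2]
tool_rot: [[1.0, 0.017, 0.004], [0.017, -1.0, -0.002], [0.004, 0.002, -1.0]]
ft_force: [-0.7, -0.5, -1.1]
grip_width: 0.0855
gripper_force: 0.0
```

>>> move_arm(jaw=[8.54,8.54,8.54,8.54,8.54,8.54,8.54,8.54,8.54], dp=[[-2,1.2,0],[-2,1.5,0],[-2,1.5,0],[-1.5,1.5,0],[0,1,0],[0,0.5,0],[0,0,0],[0,0,0],[0,0,0]], turn=[[0,0,0],[0,0,0],[0,0,0],[0,0,0],[0,0,0],[0,0,0],[0,0,0],[0,0,0],[0,0,0]])

```text
time_s: 27.07
position: [0.5419, -0.2859, 0.1975]
tool_rot: [[1.0, 0.017, -0.0], [0.017, -1.0, 0.0], [-0.0, -0.0, -1.0]]
ft_force: [-0.4, -0.3, 0.2]
grip_width: 0.0852
gripper_force: 0.0
```

```bash
python3 - <<'E'
from h import *
s,im,P=look("w12");print(s["time_s"],s["position"],s["tool_rot"].round(4).tolist(),s["grip_width"])
stack(P);carrier(P)
Q=P.reshape(-1,3)
for n,x,y in(("p1",.5417,-.4037),("p2",.4852,-.3851)):
    S=Q[(np.hypot(Q[:,0]-x,Q[:,1]-y)<.05)&(Q[:,2]>.092)&(Q[:,2]<.105)];print(n,len(S),rect(S),np.median(S[:,2]))
im,d=cams.get_image("top")
for q in("angle_1",):print([(np.round(np.array(r["location"])*[512,384],1).tolist(),round(r["p"],2)) for r in cams.mark_of("top",q)])
cv2.imwrite("pics/top2.png",im[:,:,::-1])
E
```

```text
27.0667 [ 0.54192108 -0.28594108  0.19751082] [[0.9999, 0.0169, -0.0002], [0.0169, -0.9999, 0.0005], [-0.0002, -0.0005, -1.0]] 0.08519387758554751
stack t 90.66 c [ 0.6448 -0.2035] z 0.0601 L 0.0648 0.95
car 0.043 506 ((643.4675903320312, -203.03408813476562), (77.11991119384766, 107.45824432373047), 0.843675434589386)
car 0.067 219 ((641.1127319335938, -203.416748046875), (71.53959655761719, 73.45024108886719), 0.903671145439148)
p1 1011 ((542.2699584960938, -404.5270690917969), (70.30042266845703, 8.307104110717773), 71.39485168457031) 0.0974337616946343
p2 878 ((485.34307861328125, -385.9794006347656), (70.71450805664062, 8.62273120880127), 71.35543823242188) 0.09733131285442928
[([250.6, 161.7], 0.68)]
```

View pics/w12.png

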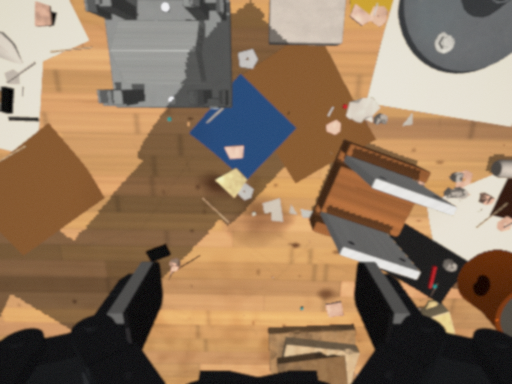

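The top picture shows no further angles; the stack ridge reads 0.0601 (three nested), and the plates stand at (0.542,-0.4045) and (0.485,-0.386). Now I fetch plate_1.

>>> move_arm(jaw=[8,7,6,5,4.5,4,4,4], dp=[[-0.02,1,0],[-0.03,2,0],[-0.03,2,0],[-0.03,2,0],[-0.03,2,0],[-0.02,1.5,0],[0,1,0],[0,0.36,0]], turn=[[0,0,0],[0,0,0],[0,0,0],[0,0,0],[0,0,0],[0,0,0],[0,0,0],[0,0,0]])

```text
time_s: 27.88
position: [0.5414, -0.407, 0.1974]
tool_rot: [[1.0, 0.015, -0.0], [0.015, -1.0, -0.0], [-0.0, 0.0, -1.0]]
ft_force: [-0.6, 0.2, -0.4]
grip_width: 0.0397
gripper_force: 0.0
```

>>> move_arm(jaw=[4,4,4,4,4,4,4,4,4,4,4,4], dp=[[0,0,0],[0,0,0],[0,0,0],[0,0,0],[0,0,0],[0,0,0],[0,0,0],[0,0,0],[0,0,0],[0,0,0],[0,0,0],[0,0,0]], turn=[[0,0,-0.1024],[0,0,-0.1024],[0,0,-0.1024],[0,0,-0.1024],[0,0,-0.1024],[0,0,-0.1024],[0,0,-0.1024],[0,0,-0.1024],[0,0,-0.1024],[0,0,-0.1024],[0,0,-0.1024],[0,0,-0.1024]])

```text
time_s: 28.88
position: [0.5419, -0.4047, 0.198]
tool_rot: [[0.315, 0.949, 0.0], [0.949, -0.315, 0.0], [0.0, -0.0, -1.0]]
ft_force: [-0.0, -0.0, 0.7]
grip_width: 0.0401
gripper_force: 0.0
```

>>> move_arm(jaw=[4,4,4,4,4,4], dp=[[0,0,1.5],[0,0,2],[0,0,1.5],[0,0,0],[0,0,0],[0,0,0]], turn=[[0,0,0],[0,0,0],[0,0,0],[0,0,0],[0,0,0],[0,0,0]])

```text
time_s: 29.38
position: [0.5422, -0.4054, 0.1491]
tool_rot: [[0.32, 0.947, 0.001], [0.947, -0.32, -0.001], [-0.001, 0.002, -1.0]]
ft_force: [-0.7, -0.1, 0.7]
grip_width: 0.0402
gripper_force: 0.0
```

```bash
cat >> h.py <<'E'
def plates(P,s,pts=((.5417,-.4037),(.4852,-.3851))):
    Q=P.reshape(-1,3)
    for x,y in pts:
        S=Q[(np.hypot(Q[:,0]-x,Q[:,1]-y)<.05)&(Q[:,2]>.092)&(Q[:,2]<.105)]
        if len(S)<20:print("no plate",x,y);continue
        r=rect(S);c=np.array(r[0])/1000;d=(np.r_[c,.098]-s["position"])@s["tool_rot"]
        print("plate",len(S),r,"z",np.median(S[:,2]).round(4),"in tool cm",(d*100).round(2))
E
python3 - <<'E'
from h import *
s,im,P=look("w13");print(s["time_s"],s["position"],s["tool_rot"].round(4).tolist(),s["grip_width"],s["q"].round(1))
plates(P,s)
E
```

```text
29.3833 [ 0.54216382 -0.40539909  0.14914401] [[0.32, 0.9474, 0.0013], [0.9474, -0.32, -0.0013], [-0.0008, 0.0016, -1.0]] 0.04024606118366426 [-46.8  38.1  59.2   0.   82.7 -28.1]
plate 1366 ((542.229248046875, -404.6048889160156), (70.18146514892578, 7.8848772048950195), 71.69581604003906) z 0.0975 in tool cm [ 0.08 -0.03  5.11]
plate 1538 ((485.5140686035156, -385.5581970214844), (70.36065673828125, 8.469005584716797), 71.75914764404297) z 0.0974 in tool cm [ 0.07 -6.01  5.1 ]
```

View pics/w13.png

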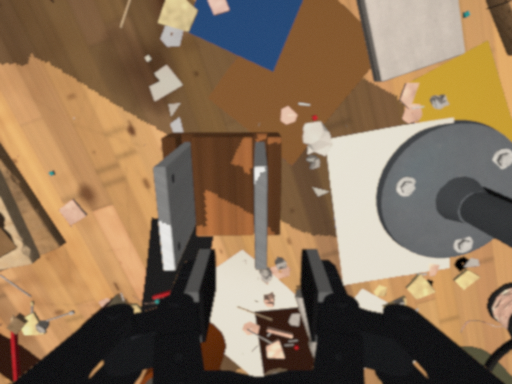

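>>> move_arm(jaw=[4,4,4,4,4,4,0.4,0.4,0.4,0.4,0.4,0.4], dp=[[0.08,-0.03,1],[0,0,1.5],[0,0,2],[0,0,1.5],[0,0,1],[0,0,0],[0,0,0],[0,0,0],[0,0,0],[0,0,0],[0,0,0],[0,0,0]], turn=[[0,0,-0.005],[0,0,0],[0,0,0],[0,0,0],[0,0,0],[0,0,0],[0,0,0],[0,0,0],[0,0,0],[0,0,0],[0,0,0],[0,0,0]], force=60)

```text
time_s: 30.43
position: [0.5422, -0.405, 0.0792]
tool_rot: [[0.316, 0.949, 0.002], [0.949, -0.316, -0.002], [-0.001, 0.003, -1.0]]
ft_force: [0.4, 0.4, 5.8]
grip_width: 0.0065
gripper_force: 61.5
```

>>> move_arm(jaw=[0.4,0.4,0.4,0.4,0.4,0.4], dp=[[0,0,0],[0,0,0],[0,0,0],[0,0,0],[0,0,0],[0,0,0]], turn=[[0,0,0],[0,0,0],[0,0,0],[0,0,0],[0,0,0],[0,0,0]])

```text
time_s: 30.93
position: [0.5422, -0.405, 0.0793]
tool_rot: [[0.316, 0.949, 0.002], [0.949, -0.316, -0.002], [-0.001, 0.003, -1.0]]
ft_force: [0.7, 0.5, 5.5]
grip_width: 0.0064
gripper_force: 61.5
```

>>> move_arm(jaw=[0.4,0.4,0.4,0.4,0.4,0.4,0.4,0.4,0.4,0.4], dp=[[0,0,-0.5],[0,0,-1],[0,0,-1.5],[0,0,-2],[0,0,-2],[0,0,-2],[0,0,-2],[0,0,-1],[0,0,0],[0,0,0]], turn=[[0,0,0],[0,0,0],[0,0,0],[0,0,0],[0,0,0],[0,0,0],[0,0,0],[0,0,0],[0,0,0],[0,0,0]])

```text
time_s: 31.77
position: [0.5414, -0.4043, 0.1975]
tool_rot: [[0.316, 0.949, -0.0], [0.949, -0.316, 0.0], [0.0, -0.001, -1.0]]
ft_force: [-0.3, 0.1, -1.4]
grip_width: 0.0067
gripper_force: 60.5
```

>>> move_arm(jaw=[0.4,0.4,0.4,0.4,0.4,0.4,0.4,0.4,0.4,0.4,0.4,0.4], dp=[[0,0,0],[0,0,0],[0,0,0],[0,0,0],[0,0,0],[0,0,0],[0,0,0],[0,0,0],[0,0,0],[0,0,0],[0,0,0],[0,0,0]], turn=[[0,0,0.1031],[0,0,0.1031],[0,0,0.1031],[0,0,0.1031],[0,0,0.1031],[0,0,0.1031],[0,0,0.1031],[0,0,0.1031],[0,0,0.1031],[0,0,0.1031],[0,0,0.1031],[0,0,0.1031]])

```text
time_s: 32.77
position: [0.5412, -0.404, 0.1958]
tool_rot: [[1.0, 0.007, -0.003], [0.007, -1.0, 0.003], [-0.003, -0.003, -1.0]]
ft_force: [0.2, 0.4, -0.5]
grip_width: 0.0065
gripper_force: 60.4
```

>>> move_arm(jaw=[0.4,0.4,0.4,0.4,0.4,0.4,0.4,0.4,0.4,0.4,0.4,0.4], dp=[[0.6,-0.9,0],[1,-1.6,0],[1.3,-2,0],[1.3,-2,0],[1.3,-2,0],[1.3,-2,0],[1.1,-1.7,0],[0.8,-1.3,0],[0.5,-0.8,0],[0.3,-0.4,0],[0,0,0],[0,0,0]], turn=[[0,0,0],[0,0,0],[0,0,0],[0,0,0],[0,0,0],[0,0,0],[0,0,0],[0,0,0],[0,0,0],[0,0,0],[0,0,0],[0,0,0]])

```text
time_s: 33.77
position: [0.6345, -0.2569, 0.1976]
tool_rot: [[1.0, 0.012, -0.0], [0.012, -1.0, -0.0], [-0.0, 0.0, -1.0]]
ft_force: [-0.3, -0.1, -1.3]
grip_width: 0.0069
gripper_force: 60.4
```

```bash
python3 - <<'E'
from h import *
s,im,P=look("w14");print(s["time_s"],s["position"],s["tool_rot"].round(4).tolist(),s["grip_width"],s["gripper_force"])
stack(P);carrier(P)
T=((P-s["position"])@s["tool_rot"]).reshape(-1,3)
q=T[(abs(T[:,1])<.02)&(T[:,2]>-.02)&(T[:,2]<.075)&(T[:,0]>.02)&(T[:,0]<.06)]
for a in np.arange(-.02,.075,.01):
    w=q[(q[:,2]>a)&(q[:,2]<a+.01)]
    if len(w)>5:print(round(a,2),len(w),np.percentile(w[:,0],[5,50,95]).round(4),np.percentile(w[:,1],[2,50,98]).round(4))
E
```

```text
33.7667 [ 0.63453407 -0.25686647  0.19759569] [[0.9999, 0.0124, -0.0005], [0.0124, -0.9999, -0.0001], [-0.0005, 0.0001, -1.0]] 0.006890586773556993 60.44757843017578
stack t 141.33 c [ 0.6372 -0.2265] z 0.2584 L 0.0315 0.18
car 0.043 394 ((645.0855712890625, -202.734130859375), (79.5494384765625, 107.1790542602539), 0.7254621386528015)
car 0.067 268 ((645.0556030273438, -203.6360321044922), (80.08441162109375, 72.98335266113281), 0.4606887698173523)
-0.02 758 [0.0207 0.0282 0.0335] [-0.0039 -0.0001  0.0038]
-0.01 134 [0.0328 0.0334 0.0338] [-0.0037  0.0002  0.0039]
0.0 114 [0.0329 0.0334 0.0338] [-0.0036  0.0002  0.0038]
0.01 91 [0.0325 0.0334 0.0338] [-0.0037  0.0002  0.004 ]
0.02 79 [0.033  0.0334 0.0337] [-0.0034  0.0002  0.0038]
0.03 69 [0.0327 0.0334 0.0338] [-0.0035  0.0008  0.0041]
0.04 59 [0.0324 0.0335 0.0337] [-0.0036  0.0002  0.0042]
0.05 49 [0.0331 0.0335 0.0337] [-0.0033  0.0003  0.0039]
0.06 45 [0.0327 0.0335 0.0338] [-0.0035  0.0003  0.0041]
```

View pics/w14.png

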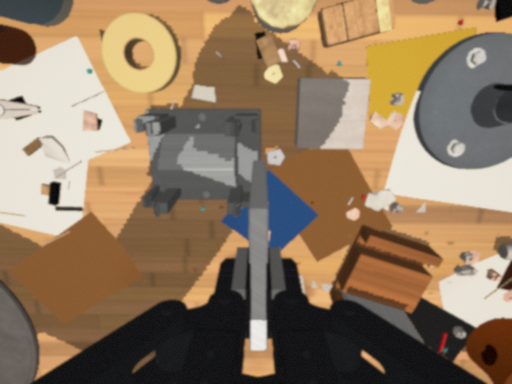

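```bash
python3 - <<'E'
from h import *
for n,zt in(("w13",.0511),("w14",-.019)):
    z=np.load(n+".npz");s={"tool_rot":z["R"],"position":z["p"]};P=cloud("wrist",z["d"],s);T=((P-s["position"])@s["tool_rot"]).reshape(-1,3)
    q=T[(abs(T[:,1])<.006)&(abs(T[:,0])<.06)]
    for a in np.arange(zt-.006,zt+.035,.003):
        w=q[(q[:,2]>a)&(q[:,2]<a+.003)]
        if len(w)>5:print(n,(a-zt).round(4),len(w),np.percentile(w[:,0],[1,50,95,99]).round(4))
E
```

```text
w13 -0.003 338 [-0.0337  0.001   0.0316  0.0329]
w13 0.0 1014 [-0.0347  0.0015  0.0314  0.0338]
w13 0.003 14 [0.0337 0.034  0.0342 0.0342]
w13 0.006 13 [0.0331 0.0341 0.0341 0.0342]
w13 0.009 19 [0.0225 0.0339 0.0342 0.0342]
w13 0.012 16 [0.0251 0.0339 0.0342 0.0343]
w13 0.015 12 [0.0337 0.0339 0.0341 0.0342]
w13 0.018 10 [0.0337 0.034  0.0341 0.0341]
w13 0.021 13 [0.0335 0.034  0.0343 0.0344]
w13 0.024 11 [0.0334 0.034  0.0343 0.0343]
w13 0.027 11 [0.0333 0.0341 0.0342 0.0342]
w13 0.03 12 [0.0334 0.034  0.0342 0.0343]
w13 0.033 10 [0.0334 0.034  0.0343 0.0343]
w14 -0.006 57 [0.0083 0.0091 0.0095 0.0098]
w14 -0.003 420 [-0.033   0.0087  0.0296  0.0321]
w14 -0.0 2191 [-0.0348  0.0059  0.0317  0.0334]
w14 0.003 73 [0.0086 0.0331 0.0335 0.0337]
w14 0.006 74 [0.0087 0.0332 0.0338 0.0339]
w14 0.009 71 [0.0088 0.0332 0.0337 0.0339]
w14 0.012 55 [0.0086 0.0332 0.0338 0.0338]
w14 0.015 43 [0.0088 0.0334 0.0337 0.0338]
w14 0.018 35 [0.0325 0.0334 0.0338 0.0338]
w14 0.021 34 [0.0323 0.0334 0.0337 0.0338]
w14 0.024 35 [0.0326 0.0334 0.0338 0.0338]
w14 0.027 28 [0.0326 0.0334 0.0338 0.0338]
w14 0.03 32 [0.0323 0.0334 0.0337 0.0337]
w14 0.033 27 [0.0323 0.0335 0.0338 0.0338]
```

>>> move_arm(jaw=[0.4,0.4,0.4,0.4,0.4,0.4,0.4,0.4,0.4,0.4], dp=[[0.4,-0.4,0],[0.5,-0.5,0],[0.26,-0.21,0],[0,0,1],[0,0,1.5],[0,0,1],[0,0,0.5],[0,0,0],[0,0,0],[0,0,0]], turn=[[0,0,0],[0,0,0],[0,0,0],[0,0,0],[0,0,0],[0,0,0],[0,0,0],[0,0,0],[0,0,0],[0,0,0]])

```text
time_s: 34.65
position: [0.6465, -0.2453, 0.1586]
tool_rot: [[1.0, 0.012, 0.001], [0.012, -1.0, -0.001], [0.001, 0.001, -1.0]]
ft_force: [0.1, -0.6, -1.7]
grip_width: 0.0067
gripper_force: 60.5
```

```bash
cat > ins.py <<'E'
from h import *
def ins(tag):
    s,im,P=look(tag);print(s["time_s"],s["position"].round(4),s["tool_rot"].round(4).tolist())
    T=((P-s["position"])@s["tool_rot"]).reshape(-1,3);Q=P.reshape(-1,3)
    q=T[(abs(T[:,1])<.008)&(T[:,2]<.06)&(T[:,0]<.06)&(T[:,2]>.0)&(T[:,0]>.03)];print("edge x,y",np.median(q[:,:2],0).round(4),np.percentile(q[:,1],[3,97]).round(4),"z max",q[:,2].max().round(4))
    for lo,hi in((.043,.049),(.066,.075)):
        S=Q[(Q[:,2]>lo)&(Q[:,2]<hi)&(abs(Q[:,0]-.645)<.05)&(abs(Q[:,1]+.203)<.06)]
        for nm,sel in(("+x",S[:,0]>.66),("-x",S[:,0]<.63)):
            for k,sy in(("y+",S[:,1]>-.203),("y-",S[:,1]<-.203)):
                w=S[sel&sy]
                if len(w)>8:print(lo,nm,k,len(w),"x",np.percentile(w[:,0],[3,97]).round(4),"y",np.percentile(w[:,1],[3,97]).round(4))
E
python3 -c "
from ins import *
ins('w15')"
```

```text
34.65 [ 0.6465 -0.2453  0.1586] [[0.9999, 0.0124, 0.0012], [0.0124, -0.9999, -0.0007], [0.0012, 0.0007, -1.0]]
edge x,y [0.0334 0.0002] [-0.0035  0.0039] z max 0.0598
0.043 +x y+ 265 x [0.6601 0.6843] y [-0.2015 -0.1498]
0.043 +x y- 235 x [0.6603 0.6852] y [-0.256  -0.2048]
0.043 -x y+ 212 x [0.6052 0.6296] y [-0.2006 -0.1506]
0.043 -x y- 153 x [0.607  0.6299] y [-0.257  -0.2049]
0.066 +x y+ 95 x [0.6738 0.6843] y [-0.1709 -0.1662]
0.066 +x y- 118 x [0.6748 0.6851] y [-0.2396 -0.2348]
0.066 -x y+ 76 x [0.6053 0.6158] y [-0.1717 -0.1672]
0.066 -x y- 41 x [0.6093 0.6161] y [-0.2378 -0.2355]
```

View pics/w15.png

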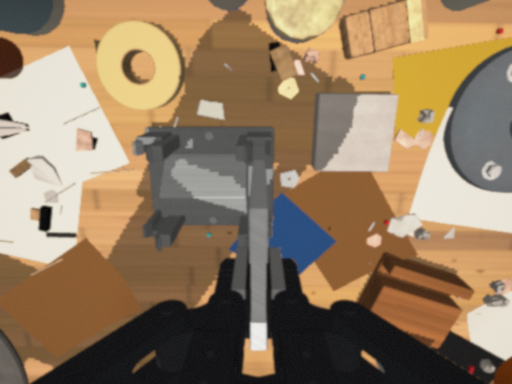

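>>> move_arm(jaw=[0.4,0.4,0.4,0.4,0.4,0.4,0.4,0.4,0.4], dp=[[-0.05,0.02,0.5],[0,0,0.5],[0,0,0.5],[0,0,0.5],[0,0,0.4],[0,0,0.4],[0,0,0.2],[0,0,0],[0,0,0]], turn=[[0,0,0],[0,0,0],[0,0,0],[0,0,0],[0,0,0],[0,0,0],[0,0,0],[0,0,0],[0,0,0]])

```text
time_s: 35.45
position: [0.6458, -0.2453, 0.1278]
tool_rot: [[1.0, 0.012, -0.0], [0.012, -1.0, 0.0], [-0.0, -0.0, -1.0]]
ft_force: [0.4, 0.5, -1.4]
grip_width: 0.0063
gripper_force: 60.5
```

>>> move_arm(jaw=[0.4,0.4,0.4,0.4,0.4,0.4,0.4,0.4], dp=[[0,0.02,0.3],[0,0,0.3],[0,0,0.3],[0,0,0.3],[0,0,0.3],[0,0,0.3],[0,0,0],[0,0,0]], turn=[[0,0,0],[0,0,0],[0,0,0],[0,0,0],[0,0,0],[0,0,0],[0,0,0],[0,0,0]])

```text
time_s: 36.12
position: [0.6457, -0.2454, 0.1096]
tool_rot: [[1.0, 0.012, -0.0], [0.012, -1.0, 0.0], [-0.0, -0.0, -1.0]]
ft_force: [-0.4, 0.3, -1.8]
grip_width: 0.0062
gripper_force: 60.5
```

>>> move_arm(jaw=[0.4,0.4,0.4,0.4,0.4,0.4,0.4,0.4,0.4], dp=[[0,0,0.4],[0,0,0.4],[0,0,0.4],[0,0,0.4],[0,0,0.4],[0,0,0.4],[0,0,0.3],[0,0,0],[0,0,0]], turn=[[0,0,0],[0,0,0],[0,0,0],[0,0,0],[0,0,0],[0,0,0],[0,0,0],[0,0,0],[0,0,0]])

```text
time_s: 36.87
position: [0.6458, -0.2455, 0.0827]
tool_rot: [[1.0, 0.012, -0.0], [0.012, -1.0, 0.0], [-0.0, -0.0, -1.0]]
ft_force: [-0.2, -0.1, -1.4]
grip_width: 0.0064
gripper_force: 60.5
```

>>> move_arm(jaw=[0.4,0.4,0.4,0.4,0.4], dp=[[0,0,0.1],[0,0,0.1],[0,0,0],[0,0,0],[0,0,0]], turn=[[0,0,0],[0,0,0],[0,0,0],[0,0,0],[0,0,0]])

```text
time_s: 37.28
position: [0.6458, -0.2455, 0.0809]
tool_rot: [[1.0, 0.012, 0.0], [0.012, -1.0, -0.0], [0.0, 0.0, -1.0]]
ft_force: [-0.2, -0.1, -1.5]
grip_width: 0.0065
gripper_force: 60.5
```

>>> move_arm(jaw=[0.4,0.4,0.4,0.4,0.4], dp=[[0,0,0.1],[0,0,0.1],[0,0,0],[0,0,0],[0,0,0]], turn=[[0,0,0],[0,0,0],[0,0,0],[0,0,0],[0,0,0]])

```text
time_s: 37.7
position: [0.646, -0.2456, 0.0793]
tool_rot: [[1.0, 0.012, 0.001], [0.012, -1.0, -0.0], [0.001, 0.0, -1.0]]
ft_force: [-0.8, 0.1, 2.7]
grip_width: 0.0066
gripper_force: 61.0
```

>>> move_arm(jaw=[2,2,2,2,2,2,2,4,4,4,4], dp=[[0,0,0],[0,0,0],[0,0,0],[0,0,-0.5],[0,0,-1.5],[0,0,-2],[0,0,-2],[0,0,-2],[0,0,-2],[0,0,-1.5],[0,0,-0.5]], turn=[[0,0,0],[0,0,0],[0,0,0],[0,0,0],[0,0,0],[0,0,0],[0,0,0],[0,0,0],[0,0,0],[0,0,0],[0,0,0]])

```text
time_s: 38.62
position: [0.6464, -0.2458, 0.202]
tool_rot: [[1.0, 0.012, 0.004], [0.012, -1.0, -0.002], [0.004, 0.002, -1.0]]
ft_force: [0.1, 0.6, 0.3]
grip_width: 0.0398
gripper_force: 0.0
```

>>> move_arm(jaw=[4,4,4,4,4,4,4,4,4,4,4,4], dp=[[-0.8,0.7,0],[-1.5,1.3,0],[-2,1.7,0],[-2,1.7,0],[-2,1.7,0],[-2,1.7,0],[-2,1.7,0],[-1.8,1.5,0],[-1.3,1.1,0],[-0.83,0.72,0],[0,0,0],[0,0,0]], turn=[[0,0,0],[0,0,0],[0,0,0],[0,0,0],[0,0,0],[0,0,0],[0,0,0],[0,0,0],[0,0,0],[0,0,0],[0,0,0],[0,0,0]])

```text
time_s: 39.62
position: [0.485, -0.3856, 0.1982]
tool_rot: [[1.0, 0.012, -0.0], [0.012, -1.0, 0.001], [-0.0, -0.001, -1.0]]
ft_force: [0.5, 0.4, 0.8]
grip_width: 0.04
gripper_force: 0.0
```

>>> move_arm(jaw=[4,4,4,4,4,4,4,4,4,4,4,4], dp=[[0,0,0],[0,0,0],[0,0,0],[0,0,0],[0,0,0],[0,0,0],[0,0,0],[0,0,0],[0,0,0],[0,0,0],[0,0,0],[0,0,0]], turn=[[0,0,-0.1033],[0,0,-0.1033],[0,0,-0.1033],[0,0,-0.1033],[0,0,-0.1033],[0,0,-0.1033],[0,0,-0.1033],[0,0,-0.1033],[0,0,-0.1033],[0,0,-0.1033],[0,0,-0.1033],[0,0,-0.1033]])

```text
time_s: 40.62
position: [0.4862, -0.3845, 0.1984]
tool_rot: [[0.307, 0.952, -0.0], [0.952, -0.307, 0.001], [0.001, -0.0, -1.0]]
ft_force: [0.5, 0.2, -0.1]
grip_width: 0.0399
gripper_force: 0.0
```

>>> move_arm(jaw=[4,4,4,4,4,4], dp=[[0,0,1.5],[0,0,2],[0,0,1.5],[0,0,0],[0,0,0],[0,0,0]], turn=[[0,0,0],[0,0,0],[0,0,0],[0,0,0],[0,0,0],[0,0,0]])

```text
time_s: 41.12
position: [0.486, -0.3855, 0.1498]
tool_rot: [[0.313, 0.95, 0.001], [0.95, -0.313, -0.001], [-0.001, 0.001, -1.0]]
ft_force: [0.2, 0.3, -0.2]
grip_width: 0.0402
gripper_force: 0.0
```

```bash
python3 - <<'E'
from h import *
s,im,P=look("w16");print(s["time_s"],s["position"],s["tool_rot"].round(4).tolist(),s["grip_width"])
plates(P,s,((.4852,-.3855),))
P=cloud("top",cams.get_image("top")[1]).reshape(-1,3)
S=P[(abs(P[:,0]-.645)<.05)&(abs(P[:,1]+.246)<.03)&(P[:,2]>.085)];print("placed",len(S),rect(S),np.median(S[:,2]))
E
```

```text
41.1167 [ 0.48601077 -0.3855262   0.14977712] [[0.3126, 0.9499, 0.0011], [0.9499, -0.3126, -0.001], [-0.0007, 0.0013, -1.0]] 0.04018961731607822
plate 1369 ((485.4089050292969, -385.5752258300781), (69.9522705078125, 7.922091007232666), 71.60049438476562) z 0.0975 in tool cm [-0.02 -0.06  5.18]
placed 79 ((643.5151977539062, -244.58755493164062), (68.90420532226562, 5.399345874786377), 0.644619882106781) 0.09828807301028064
```

Plate 1 stands in its slot (top at 0.098). Now I grip plate 2.

>>> move_arm(jaw=[4,4,4,4,4,4,0.4,0.4,0.4,0.4,0.4,0.4], dp=[[-0.02,-0.06,1],[0,0,1.5],[0,0,2],[0,0,1.5],[0,0,1.1],[0,0,0],[0,0,0],[0,0,0],[0,0,0],[0,0,0],[0,0,0],[0,0,0]], turn=[[0,0,0.003],[0,0,0],[0,0,0],[0,0,0],[0,0,0],[0,0,0],[0,0,0],[0,0,0],[0,0,0],[0,0,0],[0,0,0],[0,0,0]])

```text
time_s: 42.22
position: [0.4851, -0.3862, 0.0791]
tool_rot: [[0.316, 0.949, 0.002], [0.949, -0.316, -0.002], [-0.001, 0.002, -1.0]]
ft_force: [0.9, -0.2, 6.4]
grip_width: 0.0068
gripper_force: 61.4
```

>>> move_arm(jaw=[0.4,0.4,0.4,0.4,0.4,0.4,0.4,0.4,0.4,0.4,0.4,0.4], dp=[[0,0,0],[0,0,0],[0,0,-0.5],[0,0,-1],[0,0,-1.5],[0,0,-2],[0,0,-2],[0,0,-2],[0,0,-2],[0,0,-1.5],[0,0,-0.5],[0,0,0]], turn=[[0,0,0],[0,0,0],[0,0,0],[0,0,0],[0,0,0],[0,0,0],[0,0,0],[0,0,0],[0,0,0],[0,0,0],[0,0,0],[0,0,0]])

```text
time_s: 43.22
position: [0.4846, -0.3857, 0.2093]
tool_rot: [[0.316, 0.949, 0.001], [0.949, -0.316, -0.002], [-0.001, 0.002, -1.0]]
ft_force: [1.0, 0.3, -2.0]
grip_width: 0.0065
gripper_force: 60.4
```

>>> move_arm(jaw=[0.4,0.4,0.4,0.4,0.4,0.4,0.4,0.4,0.4,0.4,0.4,0.4], dp=[[0,0,0],[0,0,0],[0,0,0],[0,0,0],[0,0,0],[0,0,0],[0,0,0],[0,0,0],[0,0,0],[0,0,0],[0,0,0],[0,0,0]], turn=[[0,0,0.1031],[0,0,0.1031],[0,0,0.1031],[0,0,0.1031],[0,0,0.1031],[0,0,0.1031],[0,0,0.1031],[0,0,0.1031],[0,0,0.1031],[0,0,0.1031],[0,0,0.1031],[0,0,0.1031]])

```text
time_s: 44.22
position: [0.4841, -0.3852, 0.2063]
tool_rot: [[1.0, 0.007, -0.002], [0.007, -1.0, 0.002], [-0.002, -0.002, -1.0]]
ft_force: [1.3, 0.4, -1.4]
grip_width: 0.0067
gripper_force: 60.4
```

>>> move_arm(jaw=[0.4,0.4], dp=[[0,0,0],[0,0,0]], turn=[[0,0,0],[0,0,0]])

```text
time_s: 44.38
position: [0.4843, -0.3854, 0.2068]
tool_rot: [[1.0, 0.015, -0.001], [0.015, -1.0, 0.002], [-0.001, -0.002, -1.0]]
ft_force: [-0.6, -0.4, -1.3]
grip_width: 0.0061
gripper_force: 60.4
```

>>> move_arm(jaw=[0.4,0.4,0.4,0.4,0.4,0.4,0.4,0.4,0.4,0.4,0.4,0.4], dp=[[0.75,-1,0],[1.49,-2.03,0],[1.49,-2.03,0],[1.49,-2.03,0],[1.49,-2.03,0],[1.49,-2.03,0],[1.49,-2.03,0],[1.49,-2.03,0],[1.49,-2.03,0],[1.49,-2.03,0],[1.45,-2,0],[0.75,-1,0]], turn=[[0,0,0],[0,0,0],[0,0,0],[0,0,0],[0,0,0],[0,0,0],[0,0,0],[0,0,0],[0,0,0],[0,0,0],[0,0,0],[0,0,0]])

```text
time_s: 45.38
position: [0.6468, -0.1577, 0.2074]
tool_rot: [[1.0, 0.016, -0.0], [0.016, -1.0, 0.001], [-0.0, -0.001, -1.0]]
ft_force: [0.1, 0.3, -1.4]
grip_width: 0.0069
gripper_force: 60.4
```

>>> move_arm(jaw=[0.4,0.4,0.4,0.4,0.4,0.4,0.4,0.4], dp=[[0,0,0],[0,0,0.5],[0,0,1],[0,0,1.5],[0,0,1],[0,0,0.5],[0,0,0],[0,0,0]], turn=[[0,0,0],[0,0,0],[0,0,0],[0,0,0],[0,0,0],[0,0,0],[0,0,0],[0,0,0]])

```text
time_s: 46.05
position: [0.6454, -0.1615, 0.1629]
tool_rot: [[1.0, 0.011, -0.0], [0.011, -1.0, 0.0], [-0.0, -0.0, -1.0]]
ft_force: [0.5, -0.2, -2.0]
grip_width: 0.0066
gripper_force: 60.4
```

```bash
python3 -c "
from ins import *
ins('w17')"
```

```text
46.05 [ 0.6454 -0.1615  0.1629] [[0.9999, 0.0113, -0.0001], [0.0113, -0.9999, 0.0], [-0.0001, -0.0, -1.0]]
edge x,y [0.0337 0.0002] [-0.0035  0.0039] z max 0.06
0.043 +x y+ 227 x [0.6602 0.6844] y [-0.2008 -0.1491]
0.043 +x y- 275 x [0.6601 0.6852] y [-0.2554 -0.2054]
0.043 -x y+ 148 x [0.6056 0.6294] y [-0.2005 -0.1506]
0.043 -x y- 164 x [0.6094 0.6297] y [-0.2426 -0.2054]
0.066 +x y+ 116 x [0.6739 0.6842] y [-0.1707 -0.1658]
0.066 +x y- 223 x [0.6612 0.6847] y [-0.2458 -0.2347]
0.066 -x y+ 38 x [0.6064 0.6154] y [-0.1717 -0.1699]
0.066 -x y- 166 x [0.6066 0.6288] y [-0.2427 -0.2355]
```

View pics/w17.png

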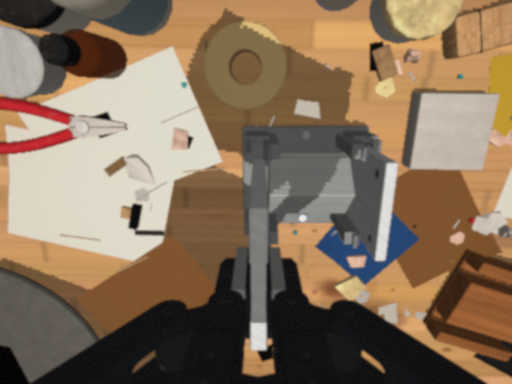

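>>> move_arm(jaw=[0.4,0.4,0.4,0.4,0.4,0.4,0.4,0.4,0.4,0.4], dp=[[-0.05,-0.13,0],[0,0,0.5],[0,0,0.5],[0,0,0.5],[0,0,0.5],[0,0,0.5],[0,0,0.5],[0,0,0.4],[0,0,0],[0,0,0]], turn=[[0,0,0],[0,0,0],[0,0,0],[0,0,0],[0,0,0],[0,0,0],[0,0,0],[0,0,0],[0,0,0],[0,0,0]])

```text
time_s: 46.93
position: [0.645, -0.1598, 0.1286]
tool_rot: [[1.0, 0.012, -0.0], [0.012, -1.0, 0.0], [-0.0, -0.0, -1.0]]
ft_force: [0.0, -0.3, -1.1]
grip_width: 0.0068
gripper_force: 60.4
```

>>> move_arm(jaw=[0.4,0.4,0.4,0.4,0.4,0.4,0.4,0.4], dp=[[0,0.03,0.3],[0,0,0.3],[0,0,0.3],[0,0,0.3],[0,0,0.3],[0,0,0.4],[0,0,0],[0,0,0]], turn=[[0,0,0],[0,0,0],[0,0,0],[0,0,0],[0,0,0],[0,0,0],[0,0,0],[0,0,0]])

```text
time_s: 47.6
position: [0.6449, -0.16, 0.1095]
tool_rot: [[1.0, 0.012, -0.001], [0.012, -1.0, 0.0], [-0.001, -0.0, -1.0]]
ft_force: [0.2, 0.7, -1.7]
grip_width: 0.007
gripper_force: 60.4
```

>>> move_arm(jaw=[0.4,0.4,0.4,0.4,0.4,0.4,0.4,0.4,0.4], dp=[[0,0,0.4],[0,0,0.4],[0,0,0.4],[0,0,0.4],[0,0,0.4],[0,0,0.4],[0,0,0.3],[0,0,0],[0,0,0]], turn=[[0,0,0],[0,0,0],[0,0,0],[0,0,0],[0,0,0],[0,0,0],[0,0,0],[0,0,0],[0,0,0]])

```text
time_s: 48.35
position: [0.645, -0.1601, 0.0827]
tool_rot: [[1.0, 0.012, -0.0], [0.012, -1.0, 0.0], [-0.0, -0.0, -1.0]]
ft_force: [-0.5, 0.1, -1.0]
grip_width: 0.0062
gripper_force: 60.4
```

>>> move_arm(jaw=[0.4,0.4,0.4,0.4,0.4], dp=[[0,0,0.1],[0,0,0.1],[0,0,0.1],[0,0,0],[0,0,0]], turn=[[0,0,0],[0,0,0],[0,0,0],[0,0,0],[0,0,0]])

```text
time_s: 48.77
position: [0.645, -0.1601, 0.0798]
tool_rot: [[1.0, 0.012, 0.0], [0.012, -1.0, -0.0], [0.0, 0.0, -1.0]]
ft_force: [0.3, -0.0, -1.4]
grip_width: 0.0066
gripper_force: 60.4
```

Within about 1 mm of the base: a final touch, then release, rise and back off to look.

>>> move_arm(jaw=[0.4,0.4,0.4,2,2,2,2,2,2,2,2,2], dp=[[0,0,0.1],[0,0,0],[0,0,0],[0,0,0],[0,0,0],[0,0,0],[0,0,-0.5],[0,0,-1.5],[0,0,-2],[0,0,-2],[0,0,-2],[0,0,-2]], turn=[[0,0,0],[0,0,0],[0,0,0],[0,0,0],[0,0,0],[0,0,0],[0,0,0],[0,0,0],[0,0,0],[0,0,0],[0,0,0],[0,0,0]])

```text
time_s: 49.77
position: [0.6449, -0.16, 0.1803]
tool_rot: [[1.0, 0.012, 0.0], [0.012, -1.0, -0.0], [0.0, 0.0, -1.0]]
ft_force: [0.1, -0.0, -0.4]
grip_width: 0.0203
gripper_force: 0.0
```

>>> move_arm(jaw=[4,4,4,4,4,4,4,4,4,4], dp=[[0,0,-2],[-1,0,-1],[-2,0.5,0],[-2,1,0],[-2,1,0],[-2,1,0],[-1,1,0],[0,0,0],[0,0,0],[0,0,0]], turn=[[0,0,0],[0,0,0],[0,0,0],[0,0,0],[0,0,0],[0,0,0],[0,0,0],[0,0,0],[0,0,0],[0,0,0]])

```text
time_s: 50.6
position: [0.546, -0.2061, 0.2087]
tool_rot: [[1.0, 0.012, 0.0], [0.012, -1.0, 0.0], [0.0, -0.0, -1.0]]
ft_force: [-0.2, 0.0, -0.5]
grip_width: 0.0399
gripper_force: 0.0
```

```bash
python3 - <<'E'
from h import *
s,im,P=look("w18");print(s["time_s"],s["position"])
Q=P.reshape(-1,3)
for y in(-.246,-.160):
    S=Q[(abs(Q[:,0]-.645)<.05)&(abs(Q[:,1]-y)<.015)&(Q[:,2]>.09)&(Q[:,2]<.11)];print(len(S),rect(S),np.median(S[:,2]))
S=Q[(abs(Q[:,0]-.6448)<.024)&(abs(Q[:,1]+.203)<.028)&(Q[:,2]>.012)&(Q[:,2]<.08)];print(roof(S))
E
```

```text
50.6 [ 0.54602385 -0.20605311  0.20873278]
1365 ((644.7479248046875, -245.89173889160156), (69.28016662597656, 8.418439865112305), 0.7048754692077637) 0.09742746698188626
1379 ((643.6849365234375, -160.66416931152344), (69.3061752319336, 8.333789825439453), 0.6704881191253662) 0.09746084837931018
(np.float64(90.72410674452624), array([ 0.64479512, -0.20298969]), np.float64(0.06017277433559842), np.float64(0.054761355865548464), np.float64(1.0), np.float64(0.00048093637655140237))
```

View pics/w18.png

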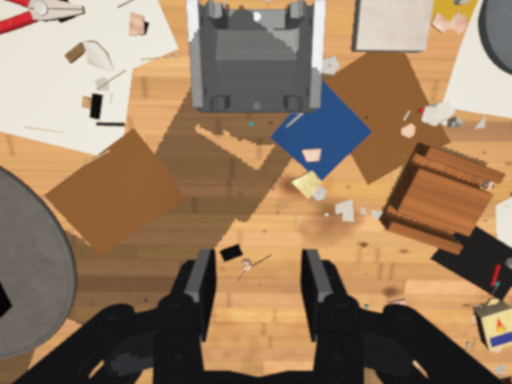

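The picture shows both plates upright in the carrier's end slots at about columns 195 and 318, with tops at 0.0975 and parallel. The stack stands between them with its ridge at 0.060, and the rest is empty.

```bash
python3 -c "
from rig import ticket
print(ticket.close_job())"
```

```text
the job is handed in; nothing more can be done
None
```

The job is handed in: the three angles present are nested on the saddle, and both end plates stand on the carrier's base in its end slots, shutting the stack in.

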